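Fetch the cable slitter from behind the bench supplies

ROBOT

A 6-joint arm with a two-finger parallel gripper is mounted at the origin on the work surface. World frame = base frame: x ahead of the robot, y to its left, z up, the work surface at z = 0. Lengths are in m, angles in rad, forces in N, time in s.
With the tool pointing down it reaches from about 0.25 to 0.775 m from the base axis. Payload 4 kg.
Tool frame: the origin (TCP) lies at the very end of the fingers, on their centre line; the grasp point (between the pads) lies 19 mm behind it (ctrl.pinch_z is the distance from the TCP to the grasp point, in m); z points along the fingers, y is the direction in which the jaws open and shut (so a half turn about z gives the same grasp; the last joint's range is limited). The gripper opens to 94 mm and grips with 3 to 60 N. Pads are 16 mm wide; open, the fingers measure 119 mm over their backs; the gripper's body (75 mm by 177 mm) begins 78 mm behind the grasp point.
Start: joints at [-1.225, 0.087, 1.371, -0, 1.684, -0.103], TCP at [0.239, -0.496, 0.206] pointing down, gripper open.
Joint ranges: [-3.1, 3.1], [-0.76, 2.03], [0.27, 2.55], [-1.08, 4.22], [0.17, 2.65], [-2.57, 2.57]. Speed limits (rad/s): [2.79, 2.79, 3.14, 3.14, 3.14, 3.14].

INTERFACE

Orientations are given as a rotation vector (axis times angle).
In Python, from rig import ctrl, snapshot, calibration, look_for gives the robot as it stands.
- The arm moves only by the tool play_rows, never from a script. Its argument "increments" is a list of rows, each a list of 5 numbers: the closure, from -1 (fully open) to 1 (shut), then the shift along the tool's x, y, z as a fraction of full scale, then the turn about the tool's z as a fraction of full scale. In form: [[jaw, tx, ty, tz, turn], ...]. A call has 1 to 20 rows; each row is the pose to reach, as a shift and turn from the pose commanded when the call began, along the tool's axes at that moment, turning the shorter way round; what a row does not reach only later rows make up. Full scale, the value 1, is 150 mm for a shift and 2 pi rad for a turn. A row lasts 1/10 s, in which the tool goes at most 50 mm and 8.59 degrees, less where a joint would pass 70% of its speed; a pose out of reach is approached as far as the arm can. A call with a number of a shift or a turn outside -1 to 1 is refused whole. A call with a gripper value outside its range is refused whole. The fingers move at their own pace and stop on an object; "newtons" is the grip in N (left out, the last holds). Time passes only in rows, so rows that repeat a pose let the fingers close. It gives the time, the measured TCP pose, the force and the opening at its end, in the units of the state.
- ctrl.get_state(): the state, without advancing time (a new reading comes with each control period).
- snapshot(name): name is "scene" or "top"; returns (picture, depth): 384x512x3 uint8, blue, green, red; 384x512 float32, m along the optical axis (not along the pixel's ray), 0 where there is no reading.
- calibration(name): a dict with "fx", "fy", "cx", "cy" (pixels), "k1" (the pictures are not rectified: a ray, as slopes to the right and down, at radius r is drawn at 1 + k1 r^2 times it, then the intrinsics apply), "xyz" and "rotation" of the camera in the world. Camera axes: x right, y down, z forward; pixel columns grow to the right and rows downward; lengths in m; the calibration is good to about 2 mm. A picture is of the moment at which its call begins. calibration takes no time and is no camera call.
- ctrl.hand_in(): hands the job in, once; it reports no verdict.
Trained networks look in the newest picture that a camera, given by its name, has taken for a name from the list of things; names that differ only in an ending like _2 or _b are one class to them, and where a whole thing is asked for, a point or a joint stands for the part that bears it (a point fixed in the world has none). Each returns a list of dicts, best first, with "conf" (0 to 1); they miss things now and then, are a little off and sometimes report something else, mostly with a low value. They report only what shows in the picture. A call takes as long as a camera call. They do not tell look-alikes from the thing itself.
- look_for(label, camera): "point" ([x, y, z] in m, in world coordinates, good to about 4 mm: the middle of the surface that is visible of it).
The state is a dict: "time_s": time; "joints": joint angles; "dq": joint speeds; "joint_efforts": joint torques, N m; "ee_pos": TCP position; "eef_rot": TCP orientation; "contact_force": force on the tool from outside, world axes, zero at the start; "wrist_torque": the same for the moment, N m; "gripper_width": finger opening in m.
Only numpy, scipy, OpenCV 4.12 (cv2) and the standard library are available. Lean on these libraries where they do the work, as an engineer would, in place of code of your own. Each camera call takes 0.05 s, during which the arm holds its last target.

TASK

The cable slitter stands at the back of the kit tray, boxed in by the bottle, the canister and the square tin: first take all three out and stand them on the cork side mat, then lift the slitter out and set it flat, right way up, in the cradle of the cable jig. Only then put the bottle, the canister and the tin back in the tray, each upright on the very place where it stood at the start. Do not tip over any of the three on the way.

Things in the scene. Friction and masses are not known exactly. Their poses are not given: they have to be found in the camera images.
- bottle: White plastic bottle, round, 52 mm diameter up to 100 mm height, then a shoulder and a narrow neck with a black cap 30 mm in diameter; 128 mm tall in all; about 0.18 kg. Stands upright in the tray. Origin: centre of its underside, z up along its axis.
- canister: Grey round canister with a white lid with a small black disc in it, 60 mm diameter, 118 mm tall, about 0.20 kg. Stands upright in the tray. Origin: centre of its underside, z up along its axis.
- tin: Square bare-metal tin, 48 x 48 mm, 108 mm tall, about 0.22 kg, a dark round disc on its flat top. Stands upright in the tray. Origin: centre of its underside, z up; x and y are normal to its side faces.
- slitter: Cable slitter: low grey block with a thin steel band and rows of round holes on its long sides, 64 mm (x) x 36 mm (y) x 45 mm tall, about 0.13 kg. Starts flat on the tray floor at the back, its long side along the tray's y. Origin: centre of its underside, z up.
- kit_tray: Fixed plywood tray, 170 (x) x 250 (y) mm, rim 16 mm high, walls and floor 5 mm thick; +x is its back. Flat brown discs, 66 mm, mark three stands at about (30, 72), (30, -72), (-28, 0) mm; the slitter is at about (30, 0). Which of the three tall things is on which stand varies. Two bits of hardware, 14 mm high, lie in the front corners. Origin: centre of its underside, z up.
- side_mat: Fixed flat cork mat on the bench, 260 mm (x) x 120 mm (y), 4 mm thick, to the left or the right of the tray. Room for the three side by side along its x. Origin: centre of its underside, z up.
- jig: Fixed cable jig across the tray from the mat: aluminium plate 190 (x) x 100 (y) x 10 mm with an open cradle in the middle and notched blocks, 18 mm long and 30 mm high, at x = -78 and +78 mm. Origin: centre of its underside, z up.
- cradle (a point): Centre of the floor of the jig's cradle, 11 mm above the jig's origin, axes as the jig's. The cradle is 80 (x) x 52 (y) mm inside, walls 4 mm thick, rim 9 mm above its floor. The slitter sits in it with its long side along x, either way round.
Things that resemble listed ones, but are neither listed nor needed, are in the scene too. What is shaped like the canister but red is not meant. What is shaped like the bottle but yellow is not meant.

How it is judged:
By the outcome, as a careful person would: the job done as asked, in the order asked, and still so for the second after the job is handed in, with the robot touching nothing.
It also fails if it takes over 141 s, if anything falls off the work surface, if the arm or the gripper's body presses on something with over 40 N, if the wrist force passes 120 N, or if a joint passes its speed limit or range.

## Working session

There is one attempt and no reset: what is moved stays moved. The work goes in short steps, Python scripts to look and compute and a tool call to move; the robot and the scene stay as the last step left them, time stands still between calls to the robot, and variables do not carry over. Pictures are saved under pics/ and viewed, and the job is handed in when it is done.

Besides the shell and the picture viewer there is one more tool, called after ">>>" by a JSON object that holds its "op" and its "data". play_rows: Moves the arm, as the interface text tells. Its arguments: {"type":"object","properties":{"increments":{"type":"array"},"newtons":{"type":"number"}},"required":["increments"]}

```bash
ls; mkdir -p pics
python3 - <<'E'
from rig import ctrl, snapshot, calibration, look_for
import cv2, numpy as np
for n in ("scene","top"):
    im,d=snapshot(n); cv2.imwrite(f"pics/{n}0.png",im); np.savez(f"pics/{n}0.npz",im=im,d=d)
    c=calibration(n); print(n,{k:np.round(v,4).tolist() for k,v in c.items()})
    for l in ["bottle","canister","tin","slitter","kit_tray","side_mat","jig"]:
        print(n,l,[(np.round(r["point"],3).tolist(),round(r["conf"],2)) for r in look_for(l,n)])
s=ctrl.get_state(); print(s)
E
```

```text
pics
scene {'fx': 494.0188, 'fy': 494.0188, 'cx': 258.2539, 'cy': 184.4754, 'k1': -0.2056, 'xyz': [1.484, -0.2065, 0.8649], 'rotation': [-1.8543, -1.502, 0.6645]}
scene bottle [([0.603, -0.027, 0.09], 0.73), ([0.511, 0.172, 0.076], 0.58), ([0.646, 0.055, 0.081], 0.3)]
scene canister [([0.676, -0.085, 0.09], 0.79), ([0.678, -0.225, 0.086], 0.58)]
scene tin [([0.649, 0.054, 0.079], 0.82)]
scene slitter [([0.654, -0.012, 0.044], 0.91)]
scene kit_tray [([0.662, -0.031, 0.008], 0.72)]
scene side_mat [([0.602, -0.024, 0.089], 0.75), ([0.512, 0.332, 0.002], 0.56)]
scene jig [([0.503, -0.31, 0.012], 0.65)]
top {'fx': 402.8642, 'fy': 402.8642, 'cx': 256.0704, 'cy': 195.2067, 'k1': -0.0956, 'xyz': [0.4105, -0.005, 1.0128], 'rotation': [-2.1018, 2.129, -0.1737]}
top bottle [([0.576, -0.023, 0.109], 0.97), ([0.488, 0.168, 0.106], 0.62), ([0.617, 0.055, 0.114], 0.4)]
top canister [([0.646, -0.22, 0.12], 0.92), ([0.637, -0.079, 0.127], 0.56)]
top tin [([0.616, 0.054, 0.116], 0.62)]
top slitter []
top kit_tray [([0.588, -0.006, 0.008], 0.81)]
top side_mat [([0.493, 0.333, 0.003], 0.57)]
top jig [([0.493, -0.308, 0.009], 0.62), ([0.644, -0.011, 0.053], 0.62)]
{'time_s': 0.8, 'joints': array([-1.22509291e+00,  8.71993950e-02,  1.37065299e+00,  1.75864240e-05,
        1.68362017e+00, -1.03130665e-01]), 'dq': array([-0.00203419, -0.0003662 , -0.00065801,  0.00117794, -0.00057026,
       -0.0008629 ]), 'joint_efforts': array([ 1.73746048e-03, -3.39990377e+01, -3.02577639e+01,  7.18682748e-02,
        2.33843783e-02, -1.22352662e-05]), 'ee_pos': array([ 0.23865004, -0.49555995,  0.20553009]), 'eef_rot': array([3.06269922e+00, 6.99100911e-01, 5.00705387e-05]), 'contact_force': array([-0.36019714, -0.13292575,  0.34393626]), 'wrist_torque': array([-0.00121625,  0.00770899, -0.01662522]), 'gripper_width': 0.09391588899849951}
```

View pics/scene0.png

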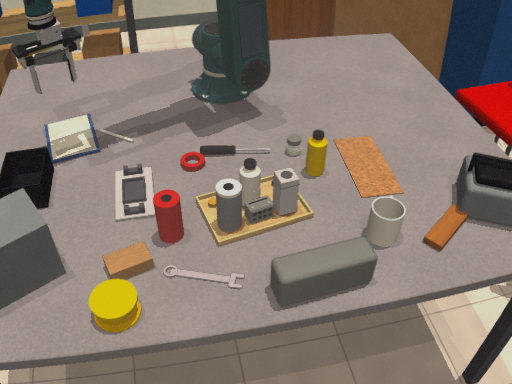

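View pics/top0.png

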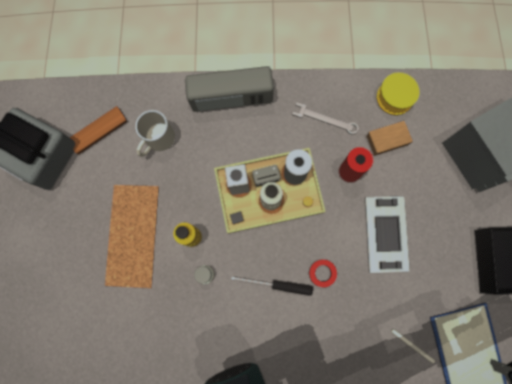

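The scene picture shows the tray in the middle: tin at (285,190), canister at (229,205), bottle at (250,180) and slitter at (260,208). The red canister is at (169,215) and the yellow bottle at (316,153). The mat is at (367,165) and the jig at (134,190). Next I'll measure them.

```bash
cat > h.py <<'E'
import numpy as np, cv2
from scipy.spatial.transform import Rotation as R
from rig import calibration
def cloud(n,d):
    c=calibration(n); K=np.array([[c["fx"],0,c["cx"]],[0,c["fy"],c["cy"]],[0,0,1]])
    h,w=d.shape; u,v=np.meshgrid(np.arange(w),np.arange(h))
    xd=(u-c["cx"])/c["fx"]; yd=(v-c["cy"])/c["fy"]
    x,y=xd.copy(),yd.copy()
    for _ in range(30):
        f=1+c["k1"]*(x*x+y*y); x=xd/f;y=yd/f
    P=np.stack([x*d,y*d,d],-1)
    rot=np.array(c["rotation"]); M=R.from_rotvec(rot).as_matrix() if rot.size==3 else rot
    W=P@M.T+np.array(c["xyz"]); W[d==0]=np.nan
    return W
def circ(p):
    A=np.c_[2*p,np.ones(len(p))]; s=np.linalg.lstsq(A,(p**2).sum(1),rcond=None)[0]
    return s[:2],np.sqrt(s[2]+s[0]**2+s[1]**2)
E
python3 - <<'E'
from h import *
for n in("scene","top"):
    z=np.load(f"pics/{n}0.npz"); W=cloud(n,z["d"]); im=z["im"]
    print(n,"table z",[np.round(np.nanmedian(W[a:b,c:e,2]),4) for a,b,c,e in([(250,262,170,190)] )])
    X,Y,Z=W[...,0],W[...,1],W[...,2]
    near=lambda x,y,r:(np.hypot(X-x,Y-y)<r)
    for nm,x,y in(("bottle",.575,-.022),("can",.637,-.079),("tin",.618,.054),("slit",.64,-.012),("yel",.488,.168),("red",.646,-.22)):
        m=near(x,y,.045)&(Z>.03); q=W[m]
        if nm=='slit': q=q[(q[:,2]>.042)&(q[:,2]<.06)&(np.hypot(q[:,0]-x,q[:,1]-y)<.036)]
        top=np.percentile(q[:,2],95); t=q[q[:,2]>top-.006]
        r=cv2.minAreaRect((t[:,:2]*1000).astype(np.float32))
        print(nm,"top",round(top,4),len(t),"rect",np.round(r[0],1),np.round(r[1],1),round(r[2],1),"mean",np.round(t.mean(0)*1000,1))
        s=q[(q[:,2]<.09)&(q[:,2]>.03)]
        if len(s)>30: c,rr=circ(s[:,:2]); print("   side circ",np.round(c*1000,1),round(rr*1000,1),len(s))
E
```

```text
scene table z [np.float64(0.0005)]
bottle top 0.133 96 rect [585.4 -17.9] [28.9 31.2] 41.6 mean [587.1 -18.8 132.3]
   side circ [586.3 -18.3] 24.0 348
can top 0.1248 389 rect [651.4 -82.5] [58.6 59.2] 1.9 mean [654.5 -82.5 123. ]
   side circ [642.1 -79.2] 37.7 411
tin top 0.1145 286 rect [626.8  60.8] [51.3 49.5] 7.5 mean [628.7  60.4 112.7]
   side circ [628.3  55.8] 26.3 500
slit top 0.054 286 rect [634.5 -10. ] [59.  62.6] 11.5 mean [639.4  -9.7  50.8]
   side circ [636.9 -11.6] 24.3 374
yel top 0.1282 77 rect [495.9 180. ] [27.2 28.3] 53.3 mean [496.9 179.8 127.5]
   side circ [497.5 180.6] 22.7 334
red top 0.1194 406 rect [ 657.9 -224.9] [58.6 60.2] 82.4 mean [ 660.  -224.8  117.8]
   side circ [ 658.6 -225.1] 28.3 462
top table z [np.float64(0.0009)]
bottle top 0.1349 136 rect [584.3 -22.1] [28.3 27.9] 23.8 mean [584.  -22.  133.5]
   side circ [584.8 -22.2] 26.0 83
can top 0.1265 515 rect [651.6 -84.8] [57.1 58. ] 62.8 mean [651.7 -84.8 124.1]
   side circ [644.8 -71.2] 26.3 174
tin top 0.1165 404 rect [625.7  57.9] [48.9 47.7] 8.8 mean [625.3  57.7 114.1]
   side circ [635.   52.4] 36.1 138
slit top 0.0537 354 rect [641.9 -11.7] [38.5 63.6] 14.9 mean [641.7 -11.1  50.8]
   side circ [641.5 -11.5] 21.3 393
yel top 0.1299 143 rect [494.2 178.7] [28.6 28.1] 45.6 mean [494.5 178.5 128.4]
   side circ [494.7 177. ] 24.5 103
red top 0.1218 526 rect [ 658.4 -227.1] [58.4 60.5] 43.4 mean [ 657.6 -227.   119.4]
   side circ [ 658.2 -226.9] 29.8 179
```

Run:
```python
from h import *
z=np.load("pics/top0.npz"); W=cloud("top",z["d"]); im=z["im"]
hsv=cv2.cvtColor(im,cv2.COLOR_BGR2HSV)
X,Y,Z=W[...,0],W[...,1],W[...,2]
def box(a,b,c,d): return (X>a)&(X<b)&(Y>c)&(Y<d)
def rect(m,nm):
    m=cv2.morphologyEx(m.astype(np.uint8),cv2.MORPH_OPEN,np.ones((3,3)))
    k,l,s,_=cv2.connectedComponentsWithStats(m); i=1+np.argmax(s[1:,4]); p=W[l==i]; p=p[~np.isnan(p[:,0])]
    r=cv2.minAreaRect((p[:,:2]*1000).astype(np.float32)); print(nm,np.round(r[0],1),np.round(r[1],1),round(r[2],2),"z",np.round(np.median(p[:,2]),4),len(p))
rect((hsv[...,1]>90)&box(.33,.68,.22,.45)&(Z<.02),"mat")
rect(box(.37,.62,-.40,-.22)&(Z>.006),"jig")
rect(box(.48,.72,-.16,.14)&(Z>.003)&(Z<.03)&(hsv[...,1]>60),"tray")
rect(box(.48,.72,-.16,.14)&(Z>.011)&(Z<.022)&(hsv[...,1]>50),"traytop")
big=cv2.resize(im[135:245,200:420],None,fx=3.6,fy=3.6,interpolation=cv2.INTER_CUBIC); cv2.imwrite("pics/t_big.png",big)
z=np.load("pics/scene0.npz");im=z["im"]
cv2.imwrite("pics/s_big.png",cv2.resize(im[140:250,100:320],None,fx=3.6,fy=3.6,interpolation=cv2.INTER_CUBIC))
```

```text
mat [501.1 333.6] [121.9 259. ] 87.58 z 0.0046 4619
jig [ 494.5 -311.2] [101.7 188.6] 89.29 z 0.0118 2957
tray [612.5 -17.8] [174.1 252.2] 11.67 z 0.0066 3559
traytop [ 578.2 -115.3] [20.4 22.9] 88.55 z 0.018 72
```

View pics/t_big.png

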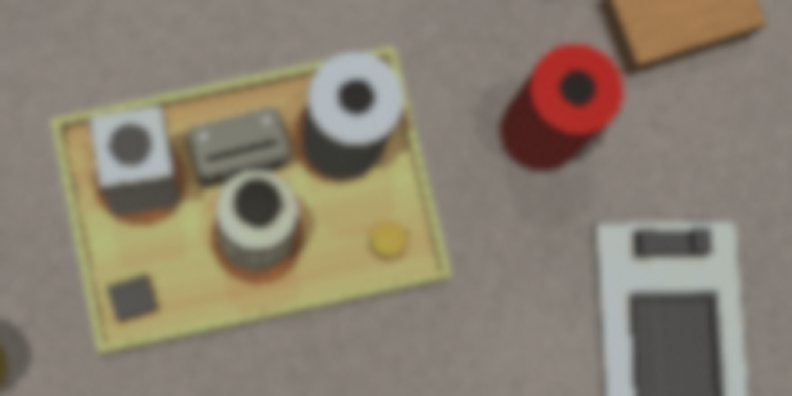

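View pics/s_big.png

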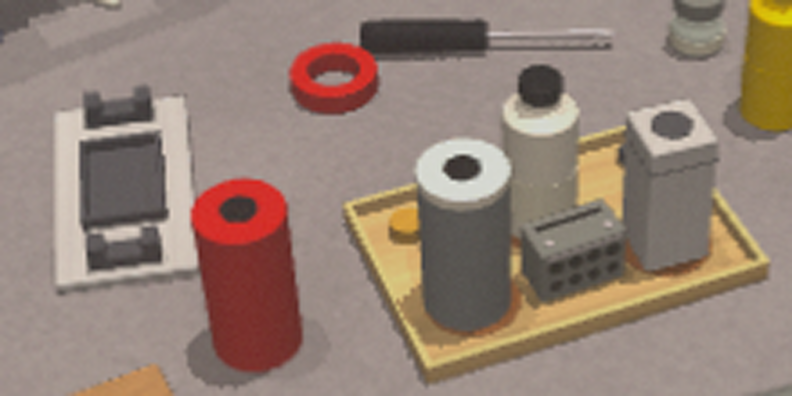

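Run:
```python
from h import *
# yaw estimates via best-fit square over top points
for n in("top","scene"):
    z=np.load(f"pics/{n}0.npz"); W=cloud(n,z["d"]); 
    for nm,c,zr,r in(("tin",(.626,.059),(.105,.125),.04),("slit",(.641,-.0115),(.043,.058),.042)):
        q=W[(np.hypot(W[...,0]-c[0],W[...,1]-c[1])<r)&(W[...,2]>zr[0])&(W[...,2]<zr[1])][:,:2]*1000
        res=[]
        for a in np.arange(-15,35,1.):
            t=np.deg2rad(a); p=q@np.array([[np.cos(t),-np.sin(t)],[np.sin(t),np.cos(t)]])
            lo,hi=np.percentile(p,2,axis=0),np.percentile(p,98,axis=0); res.append(((hi-lo).prod(),a,hi-lo))
        res.sort(key=lambda r:r[0]); print(n,nm,[(round(x[0]),x[1],np.round(x[2],1)) for x in res[:5]])
```

```text
top tin [(2098, np.float64(7.0), array([45.9, 45.7])), (2099, np.float64(6.0), array([45.9, 45.7])), (2108, np.float64(8.0), array([46. , 45.8])), (2109, np.float64(11.0), array([46. , 45.9])), (2111, np.float64(10.0), array([46. , 45.9]))]
top slit [(2214, np.float64(16.0), array([36.4, 60.8])), (2223, np.float64(14.0), array([36.5, 60.8])), (2231, np.float64(17.0), array([36.7, 60.8])), (2238, np.float64(13.0), array([36.7, 61.1])), (2249, np.float64(15.0), array([36.9, 61. ]))]
scene tin [(2111, np.float64(10.0), array([46. , 45.9])), (2119, np.float64(9.0), array([46. , 46.1])), (2128, np.float64(11.0), array([46.1, 46.1])), (2143, np.float64(8.0), array([46.3, 46.3])), (2161, np.float64(7.0), array([46.6, 46.4]))]
scene slit [(3501, np.float64(12.0), array([57.8, 60.6])), (3511, np.float64(13.0), array([58.1, 60.4])), (3515, np.float64(11.0), array([57.7, 60.9])), (3531, np.float64(14.0), array([58.6, 60.3])), (3544, np.float64(15.0), array([58.8, 60.3]))]
```

```bash
cat > plan.py <<'E'
import sys,numpy as np
from scipy.spatial.transform import Rotation as R
from rig import ctrl
def pose():
    s=ctrl.get_state(); M=R.from_rotvec(s["eef_rot"]).as_matrix()
    return s,s["ee_pos"],np.degrees(np.arctan2(M[1,1],M[0,1]))
def go(*wps):  # wps: x,y,z(mm),phi(deg)
    s,p,phi=pose(); p=p*1000
    print("t",round(s["time_s"],1),"at",np.round(p,1),"phi",round(phi,2),"w",round(s["gripper_width"]*1000,1),"F",np.round(s["contact_force"],1))
    for x,y,z,f in wps:
        # several calls of <=150 mm; print calls
        while True:
            d=np.array([x,y,z])-p; a=np.radians(phi)
            tx=np.array([-np.sin(a),np.cos(a),0]);ty=np.array([np.cos(a),np.sin(a),0])
            l=np.array([d@tx,d@ty,-d[2]])/150; m=max(1,abs(l).max()); tu=-((f-phi+180)%360-180)/360
            l2=l/m; print("  call",np.round(l2,3),"turn",round(tu,4),"rows>=",int(np.ceil(max(np.linalg.norm(l2)*3,abs(tu)*360/8.59))))
            if m==1: p=np.array([x,y,z]);phi=f;break
            p=p+d/m; phi=f
E
python3 -c "
from plan import *
go((585,-20,206,-80),(585,-20,56,-80))"
```

```text
t 0.8 at [ 238.7 -495.6  205.5] phi -64.28 w 93.9 F [-0.4 -0.1  0.3]
  call [ 1.    -0.537 -0.001] turn 0.0437 rows>= 4
  call [ 1.    -0.963 -0.001] turn 0.0 rows>= 5
  call [ 1.    -0.963 -0.001] turn 0.0 rows>= 5
  call [ 0.007 -0.007 -0.   ] turn 0.0 rows>= 1
  call [0. 0. 1.] turn 0.0 rows>= 3
```

>>> {"op": "play_rows", "data": {"increments": [[-1,0.25,-0.135,0,0.011],[-1,0.5,-0.27,0,0.022],[-1,0.75,-0.4,0,0.033],[-1,1,-0.537,0,0.0437],[-1,1,-0.537,0,0.0437]], "newtons": 25}}

```text
time_s: 1.3
ee_pos: [0.3413, -0.3543, 0.206]
eef_rot: [-3.128, -0.282, -0.003]
contact_force: [-1.4, -0.3, 0.1]
gripper_width: 0.0941
```

>>> {"op": "play_rows", "data": {"increments": [[-1,0.2,-0.19,0,0],[-1,0.4,-0.385,0,0],[-1,0.6,-0.58,0,0],[-1,0.8,-0.77,0,0],[-1,1,-0.963,0,0]]}}

```text
time_s: 1.8
ee_pos: [0.4622, -0.1892, 0.2056]
eef_rot: [3.129, 0.273, 0.0]
contact_force: [1.2, -0.1, -0.2]
gripper_width: 0.0939
```

>>> {"op": "play_rows", "data": {"increments": [[-1,0.2,-0.19,0,0],[-1,0.4,-0.385,0,0],[-1,0.6,-0.58,0,0],[-1,0.8,-0.77,0,0],[-1,1,-0.963,0,0],[-1,1,-0.963,0,0],[-1,1,-0.963,0,0]]}}

```text
time_s: 2.5
ee_pos: [0.5844, -0.0216, 0.2049]
eef_rot: [3.129, 0.275, -0.002]
contact_force: [-0.1, -0.3, 0.3]
gripper_width: 0.0935
```

```bash
python3 -c "
from plan import *
go((585,-20,206,-80),(585,-20,56,-80))
from rig import snapshot
import cv2
im,d=snapshot('top');cv2.imwrite('pics/top1.png',im);np.savez('pics/top1.npz',im=im,d=d)
im,d=snapshot('scene');cv2.imwrite('pics/scene1.png',im)
"
```

```text
t 2.5 at [584.4 -21.6 204.9] phi -79.94 w 93.5 F [-0.1 -0.3  0.3]
  call [ 0.006 -0.01  -0.007] turn 0.0002 rows>= 1
  call [0. 0. 1.] turn 0.0 rows>= 3
```

>>> {"op": "play_rows", "data": {"increments": [[-1,0,-0.005,0.2,0],[-1,0,-0.005,0.45,0],[-1,0,-0.005,0.7,0],[-1,0,-0.005,0.9,0],[-1,0,-0.005,0.99,0],[-1,0,-0.005,0.99,0],[0.5,0,-0.005,0.99,0],[0.5,0,-0.005,0.99,0],[1,0,-0.005,0.99,0],[1,0,-0.005,0.99,0],[1,0,-0.005,0.99,0],[1,0,-0.005,0.99,0],[1,0,-0.005,0.99,0]]}}

```text
time_s: 3.9
ee_pos: [0.5843, -0.0206, 0.0573]
eef_rot: [3.13, 0.274, 0.001]
contact_force: [0.2, -0.0, 0.8]
gripper_width: 0.0516
```

```bash
python3 -c "
from plan import *
go()"
```

```text
t 3.9 at [584.3 -20.6  57.3] phi -80.01 w 51.6 F [ 0.2 -0.   0.8]
```

View pics/scene1.png

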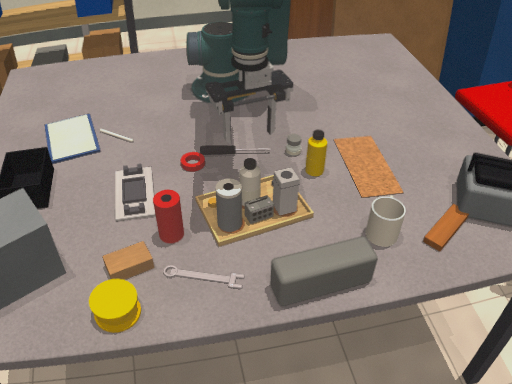

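>>> {"op": "play_rows", "data": {"increments": [[1,0,0,-0.1,0],[1,0,0,-0.3,0],[1,0,0,-0.55,0],[1,0,0,-0.8,0],[1,0,0,-1,0],[1,0,0,-1,0]]}}

```text
time_s: 4.5
ee_pos: [0.5867, -0.021, 0.2137]
eef_rot: [3.127, 0.273, 0.018]
contact_force: [0.4, -0.2, -1.2]
gripper_width: 0.0515
```

```bash
python3 -c "
from plan import *
go((416,337,207,-80),(416,337,56.5,-80))"
```

```text
t 4.5 at [586.7 -21.  213.7] phi -80.02 w 51.5 F [ 0.4 -0.2 -1.2]
  call [-0.278 -1.     0.018] turn -0.0 rows>= 4
  call [-0.277 -1.     0.018] turn 0.0 rows>= 4
  call [-0.152 -0.548  0.01 ] turn 0.0 rows>= 2
  call [0. 0. 1.] turn 0.0 rows>= 3
  call [0.    0.    0.003] turn 0.0 rows>= 1
```

>>> {"op": "play_rows", "data": {"increments": [[1,-0.03,-0.12,0,0],[1,-0.08,-0.3,0,0],[1,-0.14,-0.5,0,0],[1,-0.2,-0.75,0,0],[1,-0.278,-1,0,0]]}}

```text
time_s: 5.0
ee_pos: [0.5142, 0.1216, 0.2033]
eef_rot: [-3.129, -0.273, 0.01]
contact_force: [1.1, 1.0, -1.3]
gripper_width: 0.0516
```

>>> {"op": "play_rows", "data": {"increments": [[1,-0.07,-0.25,0,0],[1,-0.14,-0.5,0,0],[1,-0.2,-0.75,0,0],[1,-0.278,-1,0,0]]}}

```text
time_s: 5.4
ee_pos: [0.4467, 0.2618, 0.2035]
eef_rot: [3.128, 0.274, -0.009]
contact_force: [0.2, -0.1, -2.1]
gripper_width: 0.0516
```

>>> {"op": "play_rows", "data": {"increments": [[1,-0.05,-0.22,0,0],[1,-0.1,-0.4,0,0],[1,-0.14,-0.52,0,0],[1,-0.14,-0.548,0,0],[1,-0.14,-0.548,0,0],[1,-0.14,-0.548,0,0]]}}

```text
time_s: 6.0
ee_pos: [0.4147, 0.3368, 0.2057]
eef_rot: [3.128, 0.272, -0.003]
contact_force: [0.3, -0.3, -0.9]
gripper_width: 0.0516
```

```bash
python3 -c "
from plan import *
go((416,337,207,-80),(416,337,57,-80))
from rig import snapshot
import cv2
im,d=snapshot('scene');cv2.imwrite('pics/scene2.png',im)
"
```

```text
t 6.0 at [414.7 336.8 205.7] phi -80.05 w 51.6 F [ 0.3 -0.3 -0.9]
  call [ 0.009  0.    -0.009] turn -0.0001 rows>= 1
  call [0. 0. 1.] turn 0.0 rows>= 3
```

View pics/scene2.png

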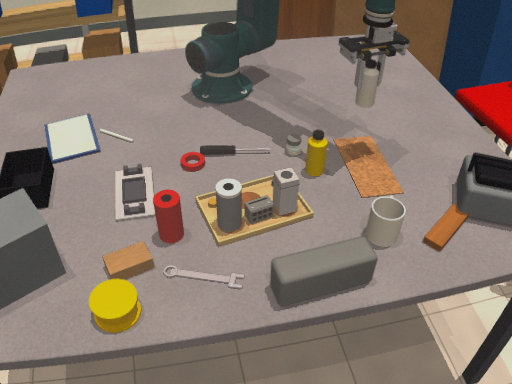

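>>> {"op": "play_rows", "data": {"increments": [[1,0,0,0.15,0],[1,0,0,0.4,0],[1,0,0,0.65,0],[1,0,0,0.85,0],[1,0,0,0.94,0],[1,0,0,0.97,0],[1,0,0,0.985,0],[1,0,0,0.995,0],[1,0,0,0.995,0]]}}

```text
time_s: 6.95
ee_pos: [0.416, 0.3383, 0.0593]
eef_rot: [-3.128, -0.273, -0.004]
contact_force: [-0.3, 0.6, -1.6]
gripper_width: 0.0516
```

```bash
python3 -c "
from plan import *
go()
"
```

```text
t 7.0 at [416.  338.3  59.3] phi -80.02 w 51.6 F [-0.3  0.6 -1.6]
```

>>> {"op": "play_rows", "data": {"increments": [[1,0,0,0.005,0],[1,0,0,0.01,0],[1,0,0,0.01,0]]}}

```text
time_s: 7.25
ee_pos: [0.4151, 0.3378, 0.0565]
eef_rot: [-3.13, -0.273, -0.001]
contact_force: [-0.4, -0.0, -1.7]
gripper_width: 0.0515
```

>>> {"op": "play_rows", "data": {"increments": [[1,0,0,0.003,0],[1,0,0,0.003,0],[-1,0,0,0.003,0],[-1,0,0,0.003,0],[-1,0,0,0.003,0],[-1,0,0,0.003,0],[-1,0,0,0.003,0]]}}

```text
time_s: 7.95
ee_pos: [0.415, 0.3377, 0.0557]
eef_rot: [3.13, 0.273, 0.0]
contact_force: [-0.8, 0.1, 0.4]
gripper_width: 0.0881
```

```bash
python3 -c "
from plan import *
go((416,338,206,-80),(651.5,-83.5,206,-80),(651.5,-83.5,57,-80))
"
```

```text
t 8.0 at [415.  337.7  55.7] phi -80.02 w 88.1 F [-0.8  0.1  0.4]
  call [ 0.007 -0.001 -1.   ] turn -0.0001 rows>= 4
  call [ 0.    -0.    -0.002] turn 0.0 rows>= 1
  call [ 0.348  1.    -0.   ] turn 0.0 rows>= 4
  call [ 0.348  1.    -0.   ] turn 0.0 rows>= 4
  call [ 0.348  1.    -0.   ] turn 0.0 rows>= 4
  call [ 0.014  0.04  -0.   ] turn 0.0 rows>= 1
  call [0.    0.    0.993] turn 0.0 rows>= 3
```

>>> {"op": "play_rows", "data": {"increments": [[-1,0,0,-0.1,0],[-1,0,0,-0.3,0],[-1,0,0,-0.6,0],[-1,0,0,-0.85,0],[-1,0,0,-1,0],[-1,0,0,-1,0]]}}

```text
time_s: 8.55
ee_pos: [0.4169, 0.3389, 0.2105]
eef_rot: [-3.125, -0.273, -0.013]
contact_force: [-0.3, -0.0, 0.3]
gripper_width: 0.0942
```

>>> {"op": "play_rows", "data": {"increments": [[-1,0.08,0.25,0,0],[-1,0.17,0.5,0,0],[-1,0.26,0.75,0,0],[-1,0.348,1,0,0]]}}

```text
time_s: 8.95
ee_pos: [0.492, 0.1975, 0.2033]
eef_rot: [3.129, 0.274, -0.005]
contact_force: [1.4, 0.1, 0.5]
gripper_width: 0.0941
```

>>> {"op": "play_rows", "data": {"increments": [[-1,0.08,0.25,0,0],[-1,0.17,0.5,0,0],[-1,0.26,0.75,0,0],[-1,0.348,1,0,0]]}}

```text
time_s: 9.35
ee_pos: [0.5696, 0.0588, 0.2031]
eef_rot: [-3.129, -0.273, 0.006]
contact_force: [0.6, 0.6, 0.6]
gripper_width: 0.094
```

>>> {"op": "play_rows", "data": {"increments": [[-1,0.08,0.25,0,0],[-1,0.17,0.5,0,0],[-1,0.26,0.75,0,0],[-1,0.355,1,0,0],[-1,0.355,1,0,0],[-1,0.355,1,0,0]]}}

```text
time_s: 9.95
ee_pos: [0.6475, -0.0787, 0.2027]
eef_rot: [-3.128, -0.271, 0.007]
contact_force: [0.2, -0.4, -0.5]
gripper_width: 0.0939
```

```bash
python3 -c "
from plan import *
go((651.5,-83.5,206,-80),(651.5,-83.5,57,-80))
from rig import snapshot
import cv2
im,d=snapshot('scene');cv2.imwrite('pics/scene3.png',im)
"
```

```text
t 9.9 at [647.5 -78.7 202.7] phi -80.1 w 93.9 F [ 0.2 -0.4 -0.5]
  call [ 0.021  0.036 -0.022] turn -0.0003 rows>= 1
  call [0.    0.    0.993] turn 0.0 rows>= 3
```

View pics/scene3.png

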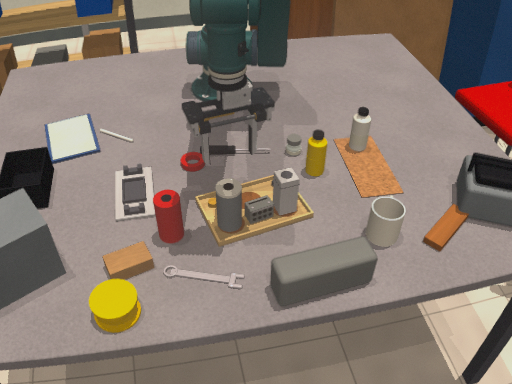

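>>> {"op": "play_rows", "data": {"increments": [[-1,0.021,0.036,0,0],[-1,0.021,0.036,0.15,0],[-1,0.021,0.036,0.4,0],[-1,0.021,0.036,0.65,0],[-1,0.021,0.036,0.88,0],[-1,0.021,0.036,0.97,0],[-1,0.021,0.036,0.97,0],[1,0.021,0.036,0.97,0],[1,0.021,0.036,0.97,0],[1,0.021,0.036,0.97,0],[1,0.021,0.036,0.97,0],[1,0.021,0.036,0.97,0],[1,0.021,0.036,0.97,0]]}}

```text
time_s: 11.3
ee_pos: [0.6529, -0.0832, 0.0614]
eef_rot: [3.129, 0.273, 0.003]
contact_force: [-0.2, -0.9, 4.1]
gripper_width: 0.0596
```

```bash
python3 -c "
from plan import *
go((651.5,-83.5,207,-80),(588,330,207,-80),(586,330,57,-80))
"
```

```text
t 11.3 at [652.9 -83.2  61.4] phi -80.03 w 59.6 F [-0.2 -0.9  4.1]
  call [-0.009  0.    -0.971] turn -0.0001 rows>= 3
  call [ 0.022 -1.    -0.   ] turn 0.0 rows>= 4
  call [ 0.022 -1.    -0.   ] turn 0.0 rows>= 4
  call [ 0.017 -0.788 -0.   ] turn 0.0 rows>= 3
  call [-0.013 -0.002  1.   ] turn 0.0 rows>= 4
```

>>> {"op": "play_rows", "data": {"increments": [[1,0,0,-0.08,0],[1,0,0,-0.25,0],[1,0,0,-0.5,0],[1,0,0,-0.75,0],[1,0,0,-0.97,0],[1,0,0,-0.97,0]]}}

```text
time_s: 11.9
ee_pos: [0.6549, -0.0834, 0.2132]
eef_rot: [3.126, 0.273, 0.018]
contact_force: [0.1, 0.4, 0.1]
gripper_width: 0.0599
```

>>> {"op": "play_rows", "data": {"increments": [[1,0,-0.12,0,0],[1,0.01,-0.3,0,0],[1,0.015,-0.52,0,0],[1,0.02,-0.76,0,0],[1,0.022,-1,0,0]]}}

```text
time_s: 12.4
ee_pos: [0.6272, 0.0679, 0.2018]
eef_rot: [-3.128, -0.274, 0.011]
contact_force: [0.1, 0.9, -1.6]
gripper_width: 0.0601
```

>>> {"op": "play_rows", "data": {"increments": [[1,0,-0.25,0,0],[1,0.01,-0.5,0,0],[1,0.015,-0.75,0,0],[1,0.022,-1,0,0]]}}

```text
time_s: 12.8
ee_pos: [0.604, 0.216, 0.2019]
eef_rot: [3.129, 0.275, -0.011]
contact_force: [0.0, -0.2, -1.1]
gripper_width: 0.0598
```

>>> {"op": "play_rows", "data": {"increments": [[1,0,-0.22,0,0],[1,0,-0.45,0,0],[1,0,-0.65,0,0],[1,0,-0.75,0,0],[1,0,-0.79,0,0],[1,0,-0.79,0,0],[1,0,-0.79,0,0]]}}

```text
time_s: 13.5
ee_pos: [0.5864, 0.3291, 0.2052]
eef_rot: [3.129, 0.271, -0.001]
contact_force: [0.3, 0.3, -2.1]
gripper_width: 0.0599
```

```bash
python3 -c "
from plan import *
go((586,330,61.4,-80))
from rig import snapshot
import cv2
im,d=snapshot('scene');cv2.imwrite('pics/scene4.png',im)
"
```

```text
t 13.5 at [586.4 329.1 205.2] phi -80.09 w 59.9 F [ 0.3  0.3 -2.1]
  call [-0.002 -0.006  0.959] turn -0.0003 rows>= 3
```

View pics/scene4.png

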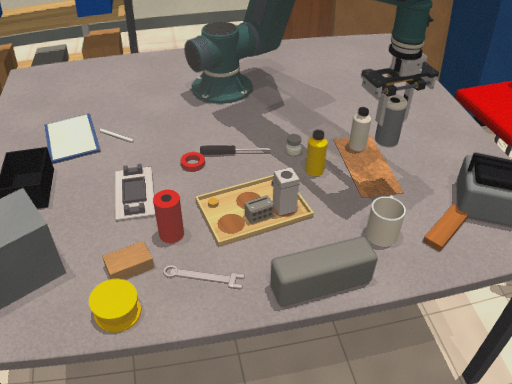

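>>> {"op": "play_rows", "data": {"increments": [[1,0,0,0.12,0],[1,0,0,0.35,0],[1,0,0,0.6,0],[1,0,0,0.8,0],[1,0,0,0.9,0],[1,0,0,0.94,0],[1,0,0,0.955,0],[1,0,0,0.962,0],[1,0,0,0.962,0],[1,0,0,0.962,0]]}}

```text
time_s: 14.55
ee_pos: [0.5871, 0.3308, 0.0632]
eef_rot: [-3.129, -0.273, -0.004]
contact_force: [-0.4, -0.1, -0.8]
gripper_width: 0.0602
```

>>> {"op": "play_rows", "data": {"increments": [[1,0,0,0.007,0],[1,0,0,0.013,0],[1,0,0,0.013,0],[1,0,0,0.013,0]]}}

```text
time_s: 14.95
ee_pos: [0.5866, 0.3306, 0.0604]
eef_rot: [-3.129, -0.273, -0.002]
contact_force: [0.3, -0.1, 1.7]
gripper_width: 0.0595
```

>>> {"op": "play_rows", "data": {"increments": [[-1,0,0,0,0],[-1,0,0,0,0],[-1,0,0,0,0],[-1,0,0,0,0],[-1,0,0,0,0],[-1,0,0,0,0]]}}

```text
time_s: 15.55
ee_pos: [0.5863, 0.3303, 0.0594]
eef_rot: [3.13, 0.273, -0.0]
contact_force: [0.1, 0.3, 0.1]
gripper_width: 0.0939
```

>>> {"op": "play_rows", "data": {"increments": [[-1,0,0,-0.1,0],[-1,0,0,-0.3,0],[-1,0,0,-0.6,0],[-1,0,0,-0.85,0],[-1,0,0,-0.97,0],[-1,0,0,-0.97,0],[-1,0,0,-0.97,0]]}}

```text
time_s: 16.25
ee_pos: [0.5863, 0.3304, 0.2054]
eef_rot: [-3.13, -0.273, -0.001]
contact_force: [0.2, 0.6, -0.5]
gripper_width: 0.0936
```

```bash
python3 -c "
from plan import *
go((626,59.3,206,-81.5),(626,59.3,57,-81.5))
"
```

```text
t 16.2 at [586.3 330.4 205.4] phi -80.02 w 93.6 F [ 0.2  0.6 -0.5]
  call [-0.029  1.    -0.002] turn 0.0041 rows>= 4
  call [-0.002  0.826 -0.002] turn -0.0 rows>= 3
  call [0.    0.    0.993] turn -0.0 rows>= 3
```

Canister stands on the mat (grasp pose 586.3, 330.3, 59.4). Next the tin.

>>> {"op": "play_rows", "data": {"increments": [[-1,-0.007,0.25,0,0.004],[-1,-0.014,0.5,0,0.004],[-1,-0.02,0.75,0,0.004],[-1,-0.029,1,0,0.004]]}}

```text
time_s: 16.65
ee_pos: [0.6068, 0.1803, 0.2019]
eef_rot: [3.132, 0.235, -0.008]
contact_force: [1.4, 0.1, 0.2]
gripper_width: 0.0938
```

>>> {"op": "play_rows", "data": {"increments": [[-1,0,0.25,0,0],[-1,0,0.5,0,0],[-1,0,0.7,0,0],[-1,0,0.8,0,0],[-1,0,0.826,0,0],[-1,0,0.826,0,0],[-1,0,0.826,0,0]]}}

```text
time_s: 17.35
ee_pos: [0.6261, 0.0608, 0.2046]
eef_rot: [-3.132, -0.237, 0.001]
contact_force: [-0.2, 1.0, 0.5]
gripper_width: 0.094
```

```bash
python3 -c "
from plan import *
go((626,59.3,206,-81.5),(626,59.3,57,-81.5))
"
```

```text
t 17.4 at [626.1  60.8 204.6] phi -81.36 w 94.0 F [-0.2  1.   0.5]
  call [-0.002  0.01  -0.009] turn 0.0004 rows>= 1
  call [0.    0.    0.993] turn -0.0 rows>= 3
```

>>> {"op": "play_rows", "data": {"increments": [[-1,0,0.006,0.12,0],[-1,0,0.006,0.35,0],[-1,0,0.006,0.6,0],[-1,0,0.006,0.85,0],[-1,0,0.006,0.98,0],[-1,0,0.006,0.98,0],[1,0,0.006,0.98,0],[1,0,0.006,0.98,0],[1,0,0.006,0.98,0],[1,0,0.006,0.98,0],[1,0,0.006,0.98,0],[1,0,0.006,0.98,0],[1,0,0.006,0.98,0]]}}

```text
time_s: 18.65
ee_pos: [0.6267, 0.0586, 0.0584]
eef_rot: [-3.133, -0.234, -0.001]
contact_force: [-0.7, 2.0, 2.6]
gripper_width: 0.0475
```

```bash
python3 -c "
from plan import *
go((626,60,207,-81.4),(501,333,207,-81.4),(501,333,57,-81.4))
"
```

```text
t 18.6 at [626.7  58.6  58.4] phi -81.46 w 47.5 F [-0.7  2.   2.6]
  call [-0.003 -0.01  -0.991] turn -0.0002 rows>= 3
  call [-0.287 -1.     0.   ] turn -0.0 rows>= 4
  call [-0.265 -0.924 -0.   ] turn -0.0 rows>= 3
  call [0. 0. 1.] turn -0.0 rows>= 3
```

>>> {"op": "play_rows", "data": {"increments": [[1,0,0,-0.08,0],[1,0,0,-0.25,0],[1,0,0,-0.5,0],[1,0,0,-0.75,0],[1,0,0,-0.99,0],[1,0,0,-0.99,0]]}}

```text
time_s: 19.25
ee_pos: [0.6294, 0.0584, 0.2145]
eef_rot: [3.132, 0.234, 0.021]
contact_force: [0.4, 0.0, 0.2]
gripper_width: 0.0477
```

>>> {"op": "play_rows", "data": {"increments": [[1,-0.03,-0.12,0,0],[1,-0.085,-0.3,0,0],[1,-0.15,-0.52,0,0],[1,-0.22,-0.76,0,0],[1,-0.287,-1,0,0]]}}

```text
time_s: 19.75
ee_pos: [0.5588, 0.2021, 0.2029]
eef_rot: [3.132, 0.234, -0.01]
contact_force: [0.5, 0.3, -2.4]
gripper_width: 0.048
```

>>> {"op": "play_rows", "data": {"increments": [[1,-0.07,-0.25,0,0],[1,-0.14,-0.5,0,0],[1,-0.22,-0.75,0,0],[1,-0.255,-0.88,0,0],[1,-0.265,-0.924,0,0],[1,-0.265,-0.924,0,0],[1,-0.265,-0.924,0,0]]}}

```text
time_s: 20.45
ee_pos: [0.5015, 0.3307, 0.2052]
eef_rot: [3.131, 0.233, -0.003]
contact_force: [-0.3, 0.7, -1.6]
gripper_width: 0.048
```

```bash
python3 -c "
from plan import *
go((501,333,58,-81.4))
from rig import snapshot
import cv2
im,d=snapshot('scene');cv2.imwrite('pics/scene5.png',im)
"
```

```text
t 20.4 at [501.5 330.7 205.2] phi -81.49 w 48.0 F [-0.3  0.7 -1.6]
  call [-0.001 -0.016  0.981] turn -0.0003 rows>= 3
```

View pics/scene5.png

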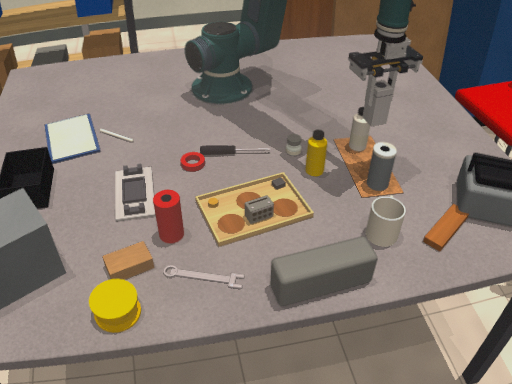

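Tin upright in hand at (378,103), the bottle and canister standing on the mat either side of its target.

>>> {"op": "play_rows", "data": {"increments": [[1,0,-0.015,0.12,0],[1,0,-0.015,0.35,0],[1,0,-0.015,0.6,0],[1,0,-0.015,0.8,0],[1,0,-0.015,0.91,0],[1,0,-0.015,0.95,0],[1,0,-0.015,0.97,0],[1,0,-0.015,0.978,0],[1,0,-0.015,0.978,0],[1,0,-0.015,0.978,0],[1,0,-0.015,0.978,0]]}}

```text
time_s: 21.6
ee_pos: [0.5019, 0.3341, 0.0608]
eef_rot: [-3.132, -0.234, -0.003]
contact_force: [-0.1, -0.8, -2.8]
gripper_width: 0.0476
```

>>> {"op": "play_rows", "data": {"increments": [[1,0,0,0.005,0],[1,0,0,0.01,0],[1,0,0,0.014,0],[1,0,0,0.014,0],[1,0,0,0.014,0]]}}

```text
time_s: 22.1
ee_pos: [0.5014, 0.3338, 0.0576]
eef_rot: [3.133, 0.234, -0.0]
contact_force: [-0.5, -0.8, -2.8]
gripper_width: 0.0479
```

>>> {"op": "play_rows", "data": {"increments": [[1,0,0,0.005,0],[1,0,0,0.005,0],[1,0,0,0.005,0]]}}

```text
time_s: 22.4
ee_pos: [0.5016, 0.3339, 0.0574]
eef_rot: [-3.133, -0.234, -0.001]
contact_force: [-0.9, 1.2, 1.3]
gripper_width: 0.0477
```

>>> {"op": "play_rows", "data": {"increments": [[-1,0,0,0,0],[-1,0,0,0,0],[-1,0,0,0,0],[-1,0,0,0,0],[-1,0,0,0,0],[-1,0,0,0,0]]}}

```text
time_s: 23.0
ee_pos: [0.5014, 0.3338, 0.0569]
eef_rot: [3.133, 0.234, -0.0]
contact_force: [-0.7, 0.8, -0.4]
gripper_width: 0.0919
```

>>> {"op": "play_rows", "data": {"increments": [[-1,0,0,-0.1,0],[-1,0,0,-0.3,0],[-1,0,0,-0.6,0],[-1,0,0,-0.85,0],[-1,0,0,-0.99,0],[-1,0,0,-0.99,0],[-1,0,0,-0.99,0]]}}

```text
time_s: 23.7
ee_pos: [0.5015, 0.3338, 0.2058]
eef_rot: [-3.133, -0.234, -0.001]
contact_force: [0.8, 0.4, -0.4]
gripper_width: 0.094
```

```bash
python3 -c "
from plan import *
from h import *
from rig import snapshot
import cv2
im,d=snapshot('scene');cv2.imwrite('pics/scene6.png',im)
W2=cloud('scene',d)
im,d=snapshot('top');W=cloud('top',d)
for n,A in(('top',W),('sc',W2)):
    X,Y,Z=A[...,0],A[...,1],A[...,2]
    q=A[(np.hypot(X-.64,Y+.011)<.05)&(Z>(.044))&(Z<.06)][:,:2]*1000
    r=cv2.minAreaRect(q.astype(np.float32)); print(n,r,q.mean(0))
go((641.5,-11.5,180,14),(641.5,-11.5,20,14))
"
```

```text
top ((642.4409790039062, -11.461166381835938), (38.24199676513672, 63.753047943115234), 14.237955093383789) [641.46926539 -11.48598043]
sc ((644.4943237304688, -7.847827911376953), (40.57294845581055, 63.08311080932617), 15.394261360168457) [645.72654299  -8.20734572]
t 23.8 at [500.6 333.3 203.3] phi -81.46 w 94.3 F [-0.3  0.6  0.1]
  call [0.244 1.    0.064] turn -0.2652 rows>= 12
  call [-1.     0.145  0.063] turn 0.0 rows>= 4
  call [-0.439  0.064  0.028] turn 0.0 rows>= 2
  call [0. 0. 1.] turn 0.0 rows>= 3
  call [0.    0.    0.067] turn 0.0 rows>= 1
```

View pics/scene6.png

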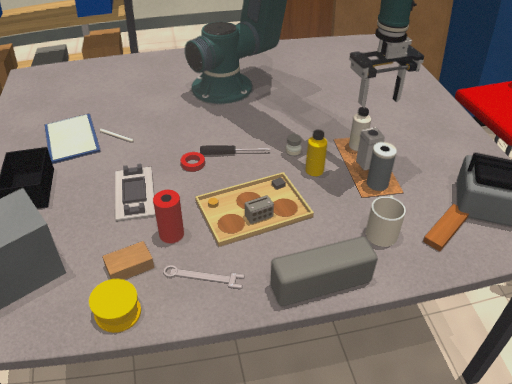

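>>> {"op": "play_rows", "data": {"increments": [[-1,0.04,0.15,0,-0.0235],[-1,0.08,0.35,0,-0.047],[-1,0.13,0.55,0,-0.07],[-1,0.18,0.75,0,-0.094],[-1,0.21,0.9,0,-0.117],[-1,0.244,1,0,-0.14],[-1,0.244,1,0,-0.163],[-1,0.244,1,0,-0.186],[-1,0.244,1,0,-0.209],[-1,0.244,1,0,-0.232],[-1,0.244,1,0,-0.25],[-1,0.244,1,0,-0.2665],[-1,0.244,1,0,-0.2665],[-1,0.244,1,0,-0.2665]]}}

```text
time_s: 25.2
ee_pos: [0.5593, 0.1907, 0.2037]
eef_rot: [-1.925, -2.48, 0.004]
contact_force: [1.1, -0.1, 0.3]
gripper_width: 0.0942
```

```bash
python3 -c "
from plan import *
go((642.5,-10.5,203,14.5),(642.5,-10.5,20,14.5))
"
```

```text
t 25.2 at [559.3 190.7 203.7] phi 14.36 w 94.2 F [ 1.1 -0.1  0.3]
  call [-1.     0.143  0.003] turn -0.0004 rows>= 4
  call [-0.437  0.061  0.001] turn -0.0 rows>= 2
  call [0. 0. 1.] turn -0.0 rows>= 3
  call [0.   0.   0.22] turn -0.0 rows>= 1
```

>>> {"op": "play_rows", "data": {"increments": [[-1,-0.2,0.03,0,0],[-1,-0.45,0.065,0,0],[-1,-0.7,0.1,0,0],[-1,-1,0.143,0,0]]}}

```text
time_s: 25.6
ee_pos: [0.6182, 0.0506, 0.2049]
eef_rot: [-1.923, -2.483, 0.0]
contact_force: [1.2, 0.9, 0.1]
gripper_width: 0.094
```

>>> {"op": "play_rows", "data": {"increments": [[-1,-0.22,0.03,0,0],[-1,-0.4,0.055,0.1,0],[-1,-0.437,0.061,0.3,0],[-1,-0.437,0.061,0.55,0],[-1,-0.437,0.061,0.75,0],[-1,-0.437,0.061,0.75,0],[-1,-0.437,0.061,0.75,0]]}}

```text
time_s: 26.3
ee_pos: [0.643, -0.0101, 0.0925]
eef_rot: [-1.924, -2.482, 0.001]
contact_force: [0.4, -0.1, 0.6]
gripper_width: 0.0939
```

```bash
python3 -c "
from plan import *
go((642.5,-10.5,20,14.5))
"
```

```text
t 26.3 at [643.  -10.1  92.5] phi 14.43 w 93.9 F [ 0.4 -0.1  0.6]
  call [-0.002 -0.004  0.483] turn -0.0002 rows>= 2
```

>>> {"op": "play_rows", "data": {"increments": [[-1,0,0,0.15,0],[-1,0,0,0.35,0],[-1,0,0,0.44,0],[-1,0,0,0.47,0],[-1,0,0,0.47,0],[1,0,0,0.47,0],[1,0,0,0.47,0],[1,0,0,0.47,0],[1,0,0,0.47,0],[1,0,0,0.47,0],[1,0,0,0.47,0],[1,0,0,0.47,0],[1,0,0,0.47,0]]}}

```text
time_s: 27.6
ee_pos: [0.6433, -0.0102, 0.0224]
eef_rot: [-1.924, -2.484, 0.001]
contact_force: [0.3, 0.4, 0.4]
gripper_width: 0.0356
```

```bash
python3 -c "
from plan import *
from h import *
from rig import snapshot,look_for
import cv2
im,d=snapshot('scene');cv2.imwrite('pics/scene7.png',im)
go()
# jig cradle
for n in('top','scene'):
    z=np.load(f'pics/{n}0.npz');W=cloud(n,z['d']);X,Y,Z=W[...,0],W[...,1],W[...,2]
    m=(X>.37)&(X<.62)&(Y>-.4)&(Y<-.22)&(Z>.005)
    p=W[m]; r=cv2.minAreaRect((p[:,:2]*1000).astype(np.float32)); print(n,'plate',r,np.median(p[:,2]))
    g=cv2.cvtColor(z['im'],cv2.COLOR_BGR2GRAY)
    md=(m&(g<110)).astype(np.uint8); k,l,s,_=cv2.connectedComponentsWithStats(md); i=1+np.argmax(s[1:,4]); p=W[l==i]
    print('cradle dark',cv2.minAreaRect((p[:,:2]*1000).astype(np.float32)),len(p),np.median(p[:,2]))
"
```

```text
t 27.6 at [643.3 -10.2  22.4] phi 14.48 w 35.7 F [-0.7  0.2  0.6]
top plate ((495.69140625, -311.562744140625), (172.9660186767578, 248.2305145263672), 89.53083038330078) 0.011718060530461205
cradle dark ((495.0885925292969, -309.84136962890625), (84.56405639648438, 60.78670883178711), 0.9836240410804749) 820 0.012532488462614011
scene plate ((488.99603271484375, -311.01904296875), (153.70901489257812, 214.44500732421875), 81.23020935058594) 0.011007301821953641
cradle dark ((516.610107421875, -308.0683898925781), (136.18124389648438, 59.685523986816406), 0.00440156739205122) 740 0.013316073546060625
```

View pics/scene7.png

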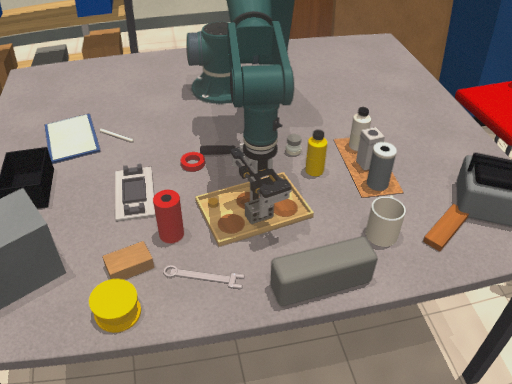

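>>> {"op": "play_rows", "data": {"increments": [[1,0,0,-0.08,0],[1,0,0,-0.25,0],[1,0,0,-0.5,0],[1,0,0,-0.75,0],[1,0,0,-1,0],[1,0,0,-1,0],[1,0,0,-1,0]]}}

```text
time_s: 28.35
ee_pos: [0.644, -0.0102, 0.1739]
eef_rot: [1.922, 2.482, 0.002]
contact_force: [-0.9, -0.5, -2.1]
gripper_width: 0.0361
```

>>> {"op": "play_rows", "data": {"increments": [[1,0,0,0,0.022],[1,0,0,0,0.044],[1,0,0,0,0.066],[1,0,0,0,0.088],[1,0,0,0,0.11],[1,0,0,0,0.132],[1,0,0,0,0.154],[1,0,0,0,0.176],[1,0,0,0,0.198],[1,0,0,0,0.22],[1,0,0,0,0.242],[1,0,0,0,0.264],[1,0,0,0,0.28],[1,0,0,0,0.29],[1,0,0,0,0.29],[1,0,0,0,0.29]]}}

```text
time_s: 29.95
ee_pos: [0.6424, -0.0101, 0.1701]
eef_rot: [-3.141, -0.004, 0.006]
contact_force: [-0.4, 0.2, -0.9]
gripper_width: 0.0354
```

```bash
python3 -c "
from plan import *
go((495,-310.5,172,-90))
"
```

```text
t 29.9 at [642.4 -10.1 170.1] phi -89.84 w 35.4 F [-0.4  0.2 -0.9]
  call [-0.494  1.    -0.006] turn 0.0004 rows>= 4
  call [-0.491  1.    -0.006] turn 0.0 rows>= 4
  call [-0.001  0.002 -0.   ] turn 0.0 rows>= 1
```

>>> {"op": "play_rows", "data": {"increments": [[1,-0.06,0.12,0,0],[1,-0.15,0.3,0,0],[1,-0.26,0.52,0,0],[1,-0.37,0.75,0,0],[1,-0.492,1,0,0]]}}

```text
time_s: 30.45
ee_pos: [0.5683, -0.1621, 0.1722]
eef_rot: [3.141, 0.004, -0.001]
contact_force: [0.8, 0.0, -1.8]
gripper_width: 0.036
```

>>> {"op": "play_rows", "data": {"increments": [[1,-0.12,0.25,0,0],[1,-0.25,0.5,0,0],[1,-0.37,0.75,0,0],[1,-0.45,0.92,0,0],[1,-0.492,1,0,0],[1,-0.492,1,0,0],[1,-0.492,1,0,0]]}}

```text
time_s: 31.15
ee_pos: [0.4963, -0.3097, 0.1724]
eef_rot: [-3.141, -0.003, -0.0]
contact_force: [0.1, -0.1, -1.3]
gripper_width: 0.036
```

>>> {"op": "play_rows", "data": {"increments": [[1,0,0,0.1,0],[1,0,0,0.25,0],[1,0,0,0.4,0],[1,0,0,0.45,0],[1,0,0,0.45,0],[1,0,0,0.45,0]]}}

```text
time_s: 31.75
ee_pos: [0.497, -0.31, 0.1055]
eef_rot: [3.141, 0.004, 0.001]
contact_force: [0.0, -0.5, -1.4]
gripper_width: 0.036
```

```bash
python3 -c "
from plan import *
from rig import snapshot
import cv2
go((495,-310.5,28,-90))
im,d=snapshot('scene');a=cv2.resize(im[120:240,80:240],None,fx=2.5,fy=2.5)
im,d=snapshot('top');b=cv2.resize(im[160:280,320:480],None,fx=2.5,fy=2.5);cv2.imwrite('pics/j1.png',np.hstack([a,b]))
"
```

```text
t 31.8 at [ 497.  -310.   105.5] phi -89.86 w 36.0 F [ 0.  -0.5 -1.4]
  call [-0.013  0.003  0.517] turn 0.0004 rows>= 2
```

View pics/j1.png

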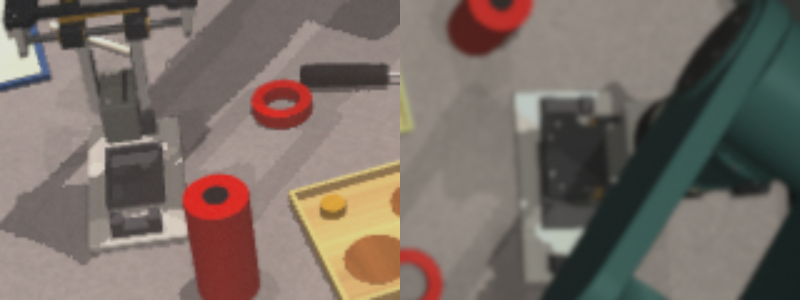

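>>> {"op": "play_rows", "data": {"increments": [[1,-0.013,0.003,0.12,0],[1,-0.013,0.003,0.3,0],[1,-0.013,0.003,0.42,0],[1,-0.013,0.003,0.46,0],[1,-0.013,0.003,0.48,0],[1,-0.013,0.003,0.49,0],[1,-0.013,0.003,0.495,0],[1,-0.013,0.003,0.495,0]]}}

```text
time_s: 32.65
ee_pos: [0.4949, -0.3113, 0.0318]
eef_rot: [3.14, 0.002, 0.002]
contact_force: [-0.9, 0.2, -1.6]
gripper_width: 0.0359
```

>>> {"op": "play_rows", "data": {"increments": [[1,0,0,0.008,0],[1,0,0,0.015,0],[1,0,0,0.02,0],[1,0,0,0.02,0],[1,0,0,0.02,0]]}}

```text
time_s: 33.15
ee_pos: [0.4945, -0.311, 0.0284]
eef_rot: [3.141, 0.002, 0.001]
contact_force: [-1.4, 0.1, 3.3]
gripper_width: 0.0357
```

>>> {"op": "play_rows", "data": {"increments": [[-1,0,0,0,0],[-1,0,0,0,0],[-1,0,0,0,0],[-1,0,0,0,0],[-1,0,0,0,0],[-1,0,0,0,0],[-1,0,0,0,0]]}}

```text
time_s: 33.85
ee_pos: [0.4944, -0.3108, 0.0277]
eef_rot: [3.141, 0.002, 0.0]
contact_force: [-0.1, 0.3, -0.5]
gripper_width: 0.0886
```

>>> {"op": "play_rows", "data": {"increments": [[-1,0,0,-0.1,0],[-1,0,0,-0.3,0],[-1,0,0,-0.6,0],[-1,0,0,-0.85,0],[-1,0,0,-1,0],[-1,0,0,-1,0],[-1,0,0,-1,0]]}}

```text
time_s: 34.55
ee_pos: [0.4944, -0.3109, 0.1782]
eef_rot: [3.141, 0.002, 0.001]
contact_force: [-0.4, 0.2, -1.0]
gripper_width: 0.094
```

```bash
python3 -c "
from plan import *
go((495,-310,206,-90),(415,337.7,206,-80),(415,337.7,55.7,-80))
"
```

```text
t 34.5 at [ 494.4 -310.9  178.2] phi -89.92 w 94.0 F [-0.4  0.2 -1. ]
  call [ 0.004 -0.006 -0.185] turn 0.0002 rows>= 1
  call [-0.124 -1.    -0.   ] turn -0.0278 rows>= 4
  call [ 0.052 -1.    -0.   ] turn 0.0 rows>= 4
  call [ 0.052 -1.    -0.   ] turn 0.0 rows>= 4
  call [ 0.052 -1.    -0.   ] turn 0.0 rows>= 4
  call [ 0.018 -0.339 -0.   ] turn 0.0 rows>= 2
  call [0. 0. 1.] turn 0.0 rows>= 3
  call [0.    0.    0.002] turn 0.0 rows>= 1
```

>>> {"op": "play_rows", "data": {"increments": [[-1,0,0,-0.18,0],[-1,-0.03,-0.25,-0.18,-0.01],[-1,-0.06,-0.5,-0.18,-0.02],[-1,-0.09,-0.75,-0.18,-0.0275],[-1,-0.124,-1,-0.18,-0.0275],[-1,-0.124,-1,-0.18,-0.0275]]}}

```text
time_s: 35.15
ee_pos: [0.474, -0.1567, 0.2026]
eef_rot: [-3.125, -0.28, 0.005]
contact_force: [-0.1, -0.2, 0.1]
gripper_width: 0.0937
```

>>> {"op": "play_rows", "data": {"increments": [[-1,0.013,-0.25,0,0],[-1,0.026,-0.5,0,0],[-1,0.04,-0.75,0,0],[-1,0.052,-1,0,0]]}}

```text
time_s: 35.55
ee_pos: [0.4563, -0.0112, 0.2025]
eef_rot: [-3.13, -0.271, 0.006]
contact_force: [0.7, 0.8, -1.0]
gripper_width: 0.0941
```

>>> {"op": "play_rows", "data": {"increments": [[-1,0.013,-0.25,0,0],[-1,0.026,-0.5,0,0],[-1,0.04,-0.75,0,0],[-1,0.052,-1,0,0]]}}

```text
time_s: 35.95
ee_pos: [0.4382, 0.1379, 0.2026]
eef_rot: [3.129, 0.272, -0.005]
contact_force: [-0.0, 1.0, -0.5]
gripper_width: 0.094
```

>>> {"op": "play_rows", "data": {"increments": [[-1,0.013,-0.25,0,0],[-1,0.026,-0.5,0,0],[-1,0.04,-0.75,0,0],[-1,0.052,-1,0,0],[-1,0.052,-1,0,0]]}}

```text
time_s: 36.45
ee_pos: [0.4194, 0.289, 0.202]
eef_rot: [3.128, 0.281, -0.007]
contact_force: [0.5, -0.5, -0.0]
gripper_width: 0.0941
```

```bash
python3 -c "
from plan import *
from h import *
from rig import snapshot,look_for
import cv2
go((415,337.7,206,-80),(415,337.7,55.7,-80))
im,d=snapshot('scene');a=cv2.resize(im[120:240,80:240],None,fx=2.5,fy=2.5)
im,d=snapshot('top');b=cv2.resize(im[160:280,320:480],None,fx=2.5,fy=2.5);cv2.imwrite('pics/j2.png',np.hstack([a,b]))
W=cloud('top',d);p=W[(W[...,2]>.045)&(np.hypot(W[...,0]-.495,W[...,1]+.31)<.06)]
print(cv2.minAreaRect((p[:,:2]*1000).astype(np.float32)),np.percentile(p[:,2],[5,50,95]))
"
```

```text
t 36.5 at [419.4 289.  202. ] phi -79.75 w 94.1 F [ 0.5 -0.5 -0. ]
  call [ 0.029 -0.325 -0.027] turn 0.0007 rows>= 1
  call [0. 0. 1.] turn 0.0 rows>= 3
  call [0.    0.    0.002] turn 0.0 rows>= 1
((497.3685302734375, -311.8297424316406), (63.090667724609375, 40.265663146972656), 0.12086580693721771) [0.05257985 0.05698461 0.05985095]
```

View pics/j2.png

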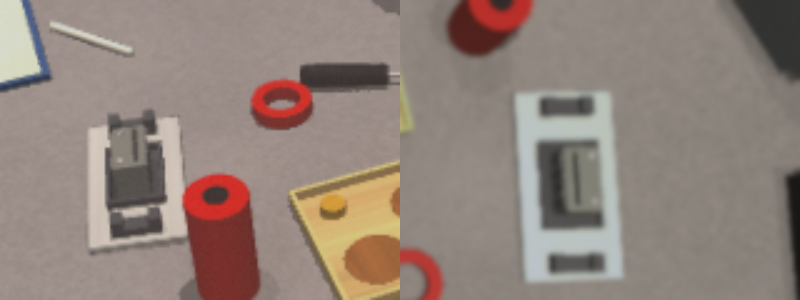

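>>> {"op": "play_rows", "data": {"increments": [[-1,0.01,-0.15,-0.02,0.0007],[-1,0.025,-0.28,-0.02,0.0007],[-1,0.025,-0.322,-0.02,0.0007],[-1,0.025,-0.322,-0.02,0.0007],[-1,0.025,-0.322,-0.02,0.0007]]}}

```text
time_s: 37.05
ee_pos: [0.4162, 0.3333, 0.2073]
eef_rot: [3.129, 0.264, -0.001]
contact_force: [-0.8, 0.3, 0.4]
gripper_width: 0.0938
```

```bash
python3 -c "
from plan import *
go((415,337.7,55.7,-80))
"
```

```text
t 37.0 at [416.2 333.3 207.3] phi -80.35 w 93.8 F [-0.8  0.3  0.4]
  call [-0.003 -0.03   1.   ] turn -0.001 rows>= 4
  call [-0.    -0.     0.011] turn 0.0 rows>= 1
```

>>> {"op": "play_rows", "data": {"increments": [[-1,-0.003,-0.03,0.1,-0.001],[-1,-0.003,-0.03,0.35,-0.001],[-1,-0.003,-0.03,0.6,-0.001],[-1,-0.003,-0.03,0.85,-0.001],[-1,-0.003,-0.03,0.97,-0.001],[-1,-0.003,-0.03,1,-0.001],[-1,-0.003,-0.03,1,-0.001],[-1,-0.003,-0.03,1,-0.001]]}}

```text
time_s: 37.85
ee_pos: [0.4155, 0.3393, 0.059]
eef_rot: [-3.128, -0.276, -0.004]
contact_force: [0.0, -0.1, -0.1]
gripper_width: 0.094
```

```bash
python3 -c "
from plan import *
go((415,337.7,55.7,-80))
"
```

```text
t 37.9 at [415.5 339.3  59. ] phi -79.92 w 94.0 F [ 0.  -0.1 -0.1]
  call [-0.006  0.01   0.022] turn 0.0002 rows>= 1
```

>>> {"op": "play_rows", "data": {"increments": [[-1,-0.003,0.006,0.012,0],[-1,-0.003,0.006,0.012,0],[1,-0.003,0.006,0.012,0],[1,-0.003,0.006,0.012,0],[1,-0.003,0.006,0.012,0],[1,-0.003,0.006,0.012,0],[1,-0.003,0.006,0.012,0],[1,-0.003,0.006,0.012,0],[1,-0.003,0.006,0.012,0]]}}

```text
time_s: 38.75
ee_pos: [0.4144, 0.3379, 0.0559]
eef_rot: [3.129, 0.276, 0.0]
contact_force: [0.1, -0.1, -0.1]
gripper_width: 0.0518
```

>>> {"op": "play_rows", "data": {"increments": [[1,0,0,-0.08,0],[1,0,0,-0.25,0],[1,0,0,-0.5,0],[1,0,0,-0.75,0],[1,0,0,-1,0],[1,0,0,-1,0],[1,0,0,-1,0],[1,0,0,-1,0]]}}

```text
time_s: 39.55
ee_pos: [0.4135, 0.3374, 0.2038]
eef_rot: [3.128, 0.276, -0.005]
contact_force: [-0.7, 0.6, -1.6]
gripper_width: 0.0519
```

```bash
python3 -c "
from plan import *
go((584.3,-20.6,206,-80))
"
```

```text
t 39.5 at [413.5 337.4 203.8] phi -79.91 w 51.9 F [-0.7  0.6 -1.6]
  call [ 0.276  1.    -0.006] turn 0.0002 rows>= 4
  call [ 0.277  1.    -0.006] turn 0.0 rows>= 4
  call [ 0.152  0.549 -0.003] turn 0.0 rows>= 2
```

>>> {"op": "play_rows", "data": {"increments": [[1,0.03,0.12,0,0],[1,0.08,0.3,0,0],[1,0.14,0.52,0,0],[1,0.21,0.76,0,0],[1,0.277,1,0,0]]}}

```text
time_s: 40.05
ee_pos: [0.4807, 0.1961, 0.203]
eef_rot: [3.128, 0.277, -0.008]
contact_force: [0.4, 0.8, -1.5]
gripper_width: 0.0514
```

>>> {"op": "play_rows", "data": {"increments": [[1,0.07,0.25,0,0],[1,0.14,0.5,0,0],[1,0.21,0.75,0,0],[1,0.277,1,0,0]]}}

```text
time_s: 40.45
ee_pos: [0.548, 0.0557, 0.203]
eef_rot: [-3.129, -0.276, 0.008]
contact_force: [0.6, 0.5, -2.7]
gripper_width: 0.0517
```

>>> {"op": "play_rows", "data": {"increments": [[1,0.06,0.22,0,0],[1,0.11,0.4,0,0],[1,0.14,0.5,0,0],[1,0.152,0.549,0,0],[1,0.152,0.549,0,0],[1,0.152,0.549,0,0],[1,0.152,0.549,0,0]]}}

```text
time_s: 41.15
ee_pos: [0.5853, -0.0186, 0.2061]
eef_rot: [-3.129, -0.279, -0.0]
contact_force: [-0.4, -0.2, -1.4]
gripper_width: 0.0515
```

```bash
python3 -c "
from plan import *
go((583.9,-20.6,58,-80))
"
```

```text
t 41.1 at [585.3 -18.6 206.1] phi -79.81 w 51.5 F [-0.4 -0.2 -1.4]
  call [-0.011  0.012  0.987] turn 0.0005 rows>= 3
```

>>> {"op": "play_rows", "data": {"increments": [[1,-0.008,0.011,0.12,0],[1,-0.008,0.011,0.35,0],[1,-0.008,0.011,0.6,0],[1,-0.008,0.011,0.8,0],[1,-0.008,0.011,0.92,0],[1,-0.008,0.011,0.96,0],[1,-0.008,0.011,0.96,0],[1,-0.008,0.011,0.96,0],[1,-0.008,0.011,0.96,0]]}}

```text
time_s: 42.05
ee_pos: [0.5861, -0.0217, 0.0641]
eef_rot: [3.128, 0.277, 0.006]
contact_force: [-0.1, -0.2, -2.0]
gripper_width: 0.0516
```

```bash
python3 -c "
from plan import *
go((583.9,-20.6,57.5,-80))
"
```

```text
t 42.0 at [586.1 -21.7  64.1] phi -79.89 w 51.6 F [-0.1 -0.2 -2. ]
  call [-0.013 -0.01   0.044] turn 0.0003 rows>= 1
```

>>> {"op": "play_rows", "data": {"increments": [[1,-0.007,-0.005,0.01,0],[1,-0.007,-0.005,0.02,0],[1,-0.007,-0.005,0.03,0],[1,-0.007,-0.005,0.034,0],[1,-0.007,-0.005,0.034,0],[1,-0.007,-0.005,0.034,0]]}}

```text
time_s: 42.65
ee_pos: [0.5835, -0.0212, 0.0568]
eef_rot: [3.129, 0.276, -0.0]
contact_force: [-0.3, -0.1, -1.4]
gripper_width: 0.0516
```

>>> {"op": "play_rows", "data": {"increments": [[1,0.003,-0.004,0.004,0],[1,0.003,-0.004,0.004,0],[1,0.003,-0.004,0.004,0]]}}

```text
time_s: 42.95
ee_pos: [0.5841, -0.0208, 0.0568]
eef_rot: [3.129, 0.276, 0.001]
contact_force: [-1.7, -1.2, 2.9]
gripper_width: 0.0516
```

Contact, at the original pose (584.1, -20.8). Release.

>>> {"op": "play_rows", "data": {"increments": [[-1,0,0,0,0],[-1,0,0,0,0],[-1,0,0,0,0],[-1,0,0,0,0],[-1,0,0,0,0],[-1,0,0,0,0],[-1,0,0,0,0]]}}

```text
time_s: 43.65
ee_pos: [0.5839, -0.0205, 0.0562]
eef_rot: [3.129, 0.276, 0.0]
contact_force: [-0.1, -0.4, 0.9]
gripper_width: 0.0939
```

>>> {"op": "play_rows", "data": {"increments": [[-1,0,0,-0.1,0],[-1,0,0,-0.3,0],[-1,0,0,-0.6,0],[-1,0,0,-0.85,0],[-1,0,0,-0.99,0],[-1,0,0,-0.99,0],[-1,0,0,-0.99,0],[-1,0,0,-0.99,0]]}}

```text
time_s: 44.45
ee_pos: [0.5829, -0.0204, 0.2026]
eef_rot: [-3.129, -0.276, 0.006]
contact_force: [-0.5, 0.3, -0.5]
gripper_width: 0.094
```

```bash
python3 -c "
from plan import *
go((501.4,333.8,206,-81.5))
"
```

```text
t 44.5 at [582.9 -20.4 202.6] phi -79.91 w 94.0 F [-0.5  0.3 -0.5]
  call [-0.05  -1.    -0.009] turn 0.0044 rows>= 4
  call [-0.078 -1.    -0.009] turn -0.0 rows>= 4
  call [-0.033 -0.417 -0.004] turn -0.0 rows>= 2
```

>>> {"op": "play_rows", "data": {"increments": [[-1,-0.012,-0.25,-0.01,0.0044],[-1,-0.025,-0.5,-0.01,0.0044],[-1,-0.037,-0.75,-0.01,0.0044],[-1,-0.05,-1,-0.01,0.0044]]}}

```text
time_s: 44.85
ee_pos: [0.5488, 0.1269, 0.2036]
eef_rot: [3.133, 0.232, -0.007]
contact_force: [0.6, -0.5, -0.4]
gripper_width: 0.0935
```

>>> {"op": "play_rows", "data": {"increments": [[-1,-0.02,-0.25,0,0],[-1,-0.04,-0.5,0,0],[-1,-0.06,-0.75,0,0],[-1,-0.078,-1,0,0]]}}

```text
time_s: 45.25
ee_pos: [0.515, 0.2735, 0.2036]
eef_rot: [3.131, 0.233, -0.006]
contact_force: [-0.7, -0.6, -0.2]
gripper_width: 0.094
```

>>> {"op": "play_rows", "data": {"increments": [[-1,-0.015,-0.2,0,0],[-1,-0.03,-0.35,0,0],[-1,-0.033,-0.417,0,0],[-1,-0.033,-0.417,0,0],[-1,-0.033,-0.417,0,0],[-1,-0.033,-0.417,0,0]]}}

```text
time_s: 45.85
ee_pos: [0.5027, 0.3324, 0.2059]
eef_rot: [3.132, 0.23, -0.001]
contact_force: [0.0, 0.6, 0.6]
gripper_width: 0.0943
```

```bash
python3 -c "
from plan import *
from rig import snapshot
import cv2
im,d=snapshot('scene');cv2.imwrite('pics/scene8.png',im)
go((501.4,333.8,57,-81.5))
"
```

```text
t 45.9 at [502.8 332.4 206.1] phi -81.59 w 93.9 F [-0.2 -0.5 -0.3]
  call [-0.008 -0.01   0.994] turn -0.0003 rows>= 3
```

View pics/scene8.png

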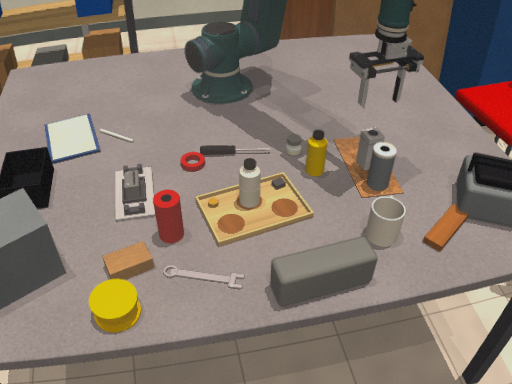

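Bottle is back upright at (250,187); gripper is above the tin at (372,148). I'll descend, then correct and grip.

>>> {"op": "play_rows", "data": {"increments": [[-1,-0.008,-0.008,0.1,0],[-1,-0.008,-0.008,0.35,0],[-1,-0.008,-0.008,0.6,0],[-1,-0.008,-0.008,0.85,0],[-1,-0.008,-0.008,0.96,0],[-1,-0.008,-0.008,0.99,0],[-1,-0.008,-0.008,0.99,0],[-1,-0.008,-0.008,0.99,0],[-1,-0.008,-0.008,0.99,0]]}}

```text
time_s: 46.8
ee_pos: [0.5022, 0.3352, 0.0597]
eef_rot: [-3.132, -0.233, -0.005]
contact_force: [0.3, 0.6, -0.1]
gripper_width: 0.0941
```

```bash
python3 -c "
from plan import *
go((501.4,333.8,57,-81.5))
"
```

```text
t 46.8 at [502.2 335.2  59.7] phi -81.5 w 94.1 F [ 0.3  0.6 -0.1]
  call [-0.006  0.008  0.018] turn -0.0 rows>= 1
```

>>> {"op": "play_rows", "data": {"increments": [[-1,-0.003,0.004,0.01,0],[-1,-0.003,0.004,0.01,0],[1,-0.003,0.004,0.01,0],[1,-0.003,0.004,0.01,0],[1,-0.003,0.004,0.01,0],[1,-0.003,0.004,0.01,0],[1,-0.003,0.004,0.01,0],[1,-0.003,0.004,0.01,0],[1,-0.003,0.004,0.01,0]]}}

```text
time_s: 47.7
ee_pos: [0.5006, 0.3339, 0.0561]
eef_rot: [3.133, 0.233, -0.0]
contact_force: [-0.1, 0.0, -0.6]
gripper_width: 0.0479
```

>>> {"op": "play_rows", "data": {"increments": [[1,0,0,-0.08,0],[1,0,0,-0.25,0],[1,0,0,-0.5,0],[1,0,0,-0.75,0],[1,0,0,-1,0],[1,0,0,-1,0],[1,0,0,-1,0],[1,0,0,-1,0]]}}

```text
time_s: 48.5
ee_pos: [0.4996, 0.3334, 0.2039]
eef_rot: [3.131, 0.233, -0.006]
contact_force: [-0.1, -0.3, -2.9]
gripper_width: 0.0482
```

```bash
python3 -c "
from plan import *
go((626.7,58.6,207,-81.5))
"
```

```text
t 48.5 at [499.6 333.4 203.9] phi -81.49 w 48.2 F [-0.1 -0.3 -2.9]
  call [ 0.292  1.    -0.011] turn 0.0 rows>= 4
  call [ 0.274  0.937 -0.01 ] turn -0.0 rows>= 3
```

>>> {"op": "play_rows", "data": {"increments": [[1,0.035,0.12,0,0],[1,0.085,0.3,0,0],[1,0.15,0.52,0,0],[1,0.22,0.76,0,0],[1,0.287,1,0,0]]}}

```text
time_s: 49.0
ee_pos: [0.5645, 0.1906, 0.203]
eef_rot: [3.132, 0.234, -0.008]
contact_force: [0.2, 0.3, -2.0]
gripper_width: 0.0477
```

>>> {"op": "play_rows", "data": {"increments": [[1,0.07,0.25,0,0],[1,0.14,0.5,0,0],[1,0.21,0.73,0,0],[1,0.25,0.87,0,0],[1,0.27,0.937,0,0],[1,0.27,0.937,0,0],[1,0.27,0.937,0,0],[1,0.27,0.937,0,0]]}}

```text
time_s: 49.8
ee_pos: [0.6257, 0.0604, 0.2059]
eef_rot: [-3.132, -0.236, 0.001]
contact_force: [-0.8, 0.1, -1.1]
gripper_width: 0.0477
```

```bash
python3 -c "
from plan import *
go((625.9,58.6,57.6,-81.5))
"
```

```text
t 49.8 at [625.7  60.4 205.9] phi -81.39 w 47.7 F [-0.8  0.1 -1.1]
  call [-0.     0.012  0.989] turn 0.0003 rows>= 3
```

>>> {"op": "play_rows", "data": {"increments": [[1,0,0.008,0.12,0],[1,0,0.008,0.35,0],[1,0,0.008,0.6,0],[1,0,0.008,0.8,0],[1,0,0.008,0.92,0],[1,0,0.008,0.96,0],[1,0,0.008,0.96,0],[1,0,0.008,0.96,0],[1,0,0.008,0.96,0]]}}

```text
time_s: 50.7
ee_pos: [0.6277, 0.0581, 0.0645]
eef_rot: [3.133, 0.234, 0.006]
contact_force: [-0.6, 0.6, -2.0]
gripper_width: 0.0481
```

```bash
python3 -c "
from plan import *
go((625.9,58.6,57.6,-81.5))
"
```

```text
t 50.7 at [627.7  58.1  64.5] phi -81.47 w 48.1 F [-0.6  0.6 -2. ]
  call [-0.011 -0.005  0.046] turn 0.0001 rows>= 1
```

>>> {"op": "play_rows", "data": {"increments": [[1,-0.002,-0.001,0.01,0],[1,-0.002,-0.001,0.02,0],[1,-0.002,-0.001,0.03,0],[1,-0.002,-0.001,0.034,0],[1,-0.002,-0.001,0.034,0],[1,-0.002,-0.001,0.034,0],[1,-0.002,-0.001,0.034,0]]}}

```text
time_s: 51.4
ee_pos: [0.6261, 0.0578, 0.0572]
eef_rot: [3.133, 0.233, 0.0]
contact_force: [0.6, 0.1, -1.0]
gripper_width: 0.0479
```

>>> {"op": "play_rows", "data": {"increments": [[1,0,-0.005,0.005,0],[1,0,-0.005,0.005,0],[1,0,-0.005,0.005,0]]}}

```text
time_s: 51.7
ee_pos: [0.6264, 0.0583, 0.0571]
eef_rot: [3.132, 0.233, 0.002]
contact_force: [-0.6, -1.9, 3.2]
gripper_width: 0.0478
```

Contact at (626.4, 58.3), original was (626.7, 58.6). Release.

>>> {"op": "play_rows", "data": {"increments": [[-1,0,0,0,0],[-1,0,0,0,0],[-1,0,0,0,0],[-1,0,0,0,0],[-1,0,0,0,0],[-1,0,0,0,0],[-1,0,0,0,0]]}}

```text
time_s: 52.4
ee_pos: [0.626, 0.0587, 0.0564]
eef_rot: [3.133, 0.233, 0.0]
contact_force: [0.2, -0.0, -0.2]
gripper_width: 0.0937
```

>>> {"op": "play_rows", "data": {"increments": [[-1,0,0,-0.1,0],[-1,0,0,-0.3,0],[-1,0,0,-0.6,0],[-1,0,0,-0.85,0],[-1,0,0,-1,0],[-1,0,0,-1,0],[-1,0,0,-1,0],[-1,0,0,-1,0]]}}

```text
time_s: 53.2
ee_pos: [0.625, 0.0586, 0.2041]
eef_rot: [-3.133, -0.233, 0.006]
contact_force: [-1.0, 0.6, 0.4]
gripper_width: 0.0942
```

```bash
python3 -c "
from plan import *
go((586.3,330.3,206,-80))
"
```

```text
t 53.2 at [625.   58.6 204.1] phi -81.5 w 94.2 F [-1.   0.6  0.4]
  call [ 0.007 -1.    -0.007] turn -0.0042 rows>= 4
  call [ 0.027 -0.829 -0.006] turn 0.0 rows>= 3
```

>>> {"op": "play_rows", "data": {"increments": [[-1,0,-0.25,0,-0.0042],[-1,0,-0.5,0,-0.0042],[-1,0,-0.75,0,-0.0042],[-1,0,-1,0,-0.0042]]}}

```text
time_s: 53.6
ee_pos: [0.6025, 0.2079, 0.2034]
eef_rot: [3.129, 0.273, -0.007]
contact_force: [0.3, -0.0, -0.0]
gripper_width: 0.094
```

>>> {"op": "play_rows", "data": {"increments": [[-1,0.01,-0.25,0,0],[-1,0.015,-0.5,0,0],[-1,0.02,-0.7,0,0],[-1,0.023,-0.8,0,0],[-1,0.023,-0.829,0,0],[-1,0.023,-0.829,0,0],[-1,0.023,-0.829,0,0],[-1,0.023,-0.829,0,0]]}}

```text
time_s: 54.4
ee_pos: [0.5861, 0.3285, 0.2065]
eef_rot: [3.129, 0.271, 0.0]
contact_force: [-0.5, -0.1, -0.7]
gripper_width: 0.0939
```

```bash
python3 -c "
from plan import *
go((586.3,330.3,59.4,-80))
"
```

```text
t 54.4 at [586.1 328.5 206.5] phi -80.1 w 93.9 F [-0.5 -0.1 -0.7]
  call [ 0.003 -0.011  0.981] turn -0.0003 rows>= 3
```

>>> {"op": "play_rows", "data": {"increments": [[-1,0.003,-0.008,0.1,0],[-1,0.003,-0.008,0.35,0],[-1,0.003,-0.008,0.6,0],[-1,0.003,-0.008,0.85,0],[-1,0.003,-0.008,0.96,0],[-1,0.003,-0.008,0.98,0],[-1,0.003,-0.008,0.98,0],[-1,0.003,-0.008,0.98,0],[-1,0.003,-0.008,0.98,0]]}}

```text
time_s: 55.3
ee_pos: [0.5874, 0.332, 0.0623]
eef_rot: [-3.128, -0.274, -0.007]
contact_force: [-0.0, 0.2, 0.3]
gripper_width: 0.094
```

```bash
python3 -c "
from plan import *
go((586.3,330.3,59.4,-80))
"
```

```text
t 55.3 at [587.4 332.   62.3] phi -79.98 w 94.0 F [-0.   0.2  0.3]
  call [-0.009  0.01   0.019] turn 0.0 rows>= 1
```

>>> {"op": "play_rows", "data": {"increments": [[-1,-0.003,0.006,0.007,0],[-1,-0.003,0.006,0.007,0],[1,-0.003,0.006,0.007,0],[1,-0.003,0.006,0.007,0],[1,-0.003,0.006,0.007,0],[1,-0.003,0.006,0.007,0],[1,-0.003,0.006,0.007,0],[1,-0.003,0.006,0.007,0],[1,-0.003,0.006,0.007,0]]}}

```text
time_s: 56.2
ee_pos: [0.5855, 0.3303, 0.0582]
eef_rot: [3.129, 0.274, -0.0]
contact_force: [0.1, 0.1, -0.3]
gripper_width: 0.06
```

>>> {"op": "play_rows", "data": {"increments": [[1,0,0,-0.08,0],[1,0,0,-0.25,0],[1,0,0,-0.5,0],[1,0,0,-0.75,0],[1,0,0,-0.98,0],[1,0,0,-0.98,0],[1,0,0,-0.98,0],[1,0,0,-0.98,0]]}}

```text
time_s: 57.0
ee_pos: [0.5846, 0.3299, 0.2027]
eef_rot: [3.128, 0.274, -0.006]
contact_force: [-0.1, -0.4, -1.6]
gripper_width: 0.0602
```

```bash
python3 -c "
from plan import *
go((652.6,-83.2,207,-80))
"
```

```text
t 57.0 at [584.6 329.9 202.7] phi -79.98 w 60.2 F [-0.1 -0.4 -1.6]
  call [-0.012  1.    -0.01 ] turn 0.0001 rows>= 4
  call [-0.011  1.    -0.01 ] turn 0.0 rows>= 4
  call [-0.009  0.791 -0.008] turn 0.0 rows>= 3
```

>>> {"op": "play_rows", "data": {"increments": [[1,0,0.12,0,0],[1,-0.003,0.3,0,0],[1,-0.006,0.52,0,0],[1,-0.01,0.76,0,0],[1,-0.012,1,0,0]]}}

```text
time_s: 57.5
ee_pos: [0.6091, 0.1796, 0.2032]
eef_rot: [3.128, 0.274, -0.006]
contact_force: [-0.2, 0.8, -0.8]
gripper_width: 0.0596
```

>>> {"op": "play_rows", "data": {"increments": [[1,0,0.25,0,0],[1,-0.005,0.5,0,0],[1,-0.01,0.75,0,0],[1,-0.012,1,0,0]]}}

```text
time_s: 57.9
ee_pos: [0.6331, 0.0314, 0.2033]
eef_rot: [3.129, 0.273, -0.006]
contact_force: [0.1, 0.1, -1.3]
gripper_width: 0.0601
```

>>> {"op": "play_rows", "data": {"increments": [[1,-0.003,0.22,0,0],[1,-0.006,0.45,0,0],[1,-0.012,0.65,0,0],[1,-0.012,0.76,0,0],[1,-0.012,0.79,0,0],[1,-0.012,0.79,0,0],[1,-0.012,0.79,0,0],[1,-0.012,0.79,0,0]]}}

```text
time_s: 58.7
ee_pos: [0.6529, -0.0812, 0.2055]
eef_rot: [-3.129, -0.277, -0.0]
contact_force: [0.2, 0.1, -1.7]
gripper_width: 0.0597
```

```bash
python3 -c "
from plan import *
go((652.1,-83.2,59.5,-80))
"
```

```text
t 58.7 at [652.9 -81.2 205.5] phi -79.87 w 59.7 F [ 0.2  0.1 -1.7]
  call [-0.008  0.012  0.973] turn 0.0004 rows>= 3
```

>>> {"op": "play_rows", "data": {"increments": [[1,-0.006,0.01,0.12,0],[1,-0.006,0.01,0.35,0],[1,-0.006,0.01,0.6,0],[1,-0.006,0.01,0.8,0],[1,-0.006,0.01,0.9,0],[1,-0.006,0.01,0.94,0],[1,-0.006,0.01,0.94,0],[1,-0.006,0.01,0.94,0],[1,-0.006,0.01,0.94,0],[1,-0.006,0.01,0.94,0]]}}

```text
time_s: 59.7
ee_pos: [0.6534, -0.0846, 0.0662]
eef_rot: [3.129, 0.274, 0.005]
contact_force: [0.3, 0.4, -0.8]
gripper_width: 0.0596
```

```bash
python3 -c "
from plan import *
go((652.1,-83.2,59.5,-80))
"
```

```text
t 59.7 at [653.4 -84.6  66.2] phi -79.98 w 59.6 F [ 0.3  0.4 -0.8]
  call [-0.007 -0.011  0.045] turn 0.0 rows>= 1
```

>>> {"op": "play_rows", "data": {"increments": [[1,-0.002,-0.008,0.01,0],[1,-0.002,-0.008,0.02,0],[1,-0.002,-0.008,0.03,0],[1,-0.002,-0.008,0.034,0],[1,-0.002,-0.008,0.034,0],[1,-0.002,-0.008,0.034,0],[1,-0.002,-0.008,0.034,0]]}}

```text
time_s: 60.4
ee_pos: [0.6518, -0.0833, 0.0592]
eef_rot: [3.13, 0.274, -0.0]
contact_force: [-1.1, -0.4, -1.1]
gripper_width: 0.0597
```

>>> {"op": "play_rows", "data": {"increments": [[1,0.002,0,0.006,0],[1,0.002,0,0.006,0],[1,0.002,0,0.006,0]]}}

```text
time_s: 60.7
ee_pos: [0.6522, -0.0833, 0.0592]
eef_rot: [3.129, 0.274, 0.001]
contact_force: [-3.2, 0.3, 3.8]
gripper_width: 0.0597
```

Contact on target. Release, lift, and move clear.

>>> {"op": "play_rows", "data": {"increments": [[-1,0,0,0,0],[-1,0,0,0,0],[-1,0,0,0,0],[-1,0,0,0,0],[-1,0,0,0,0],[-1,0,0,0,0],[-1,0,0,0,0]]}}

```text
time_s: 61.4
ee_pos: [0.6522, -0.0832, 0.0583]
eef_rot: [3.13, 0.274, 0.0]
contact_force: [-0.0, 0.3, -0.1]
gripper_width: 0.0938
```

>>> {"op": "play_rows", "data": {"increments": [[-1,0,0,-0.1,0],[-1,0,0,-0.3,0],[-1,0,0,-0.6,0],[-1,0,0,-0.85,0],[-1,0,0,-1,0],[-1,0,0,-1,0],[-1,0,0,-1,0]]}}

```text
time_s: 62.1
ee_pos: [0.6523, -0.0832, 0.2089]
eef_rot: [3.129, 0.274, 0.002]
contact_force: [-0.4, -0.8, 0.2]
gripper_width: 0.0938
```

>>> {"op": "play_rows", "data": {"increments": [[-1,-0.2,0,-0.1,0],[-1,-0.45,0,-0.2,0],[-1,-0.7,0,-0.3,0],[-1,-1,0,-0.4,0]]}}

```text
time_s: 62.5
ee_pos: [0.5024, -0.109, 0.2653]
eef_rot: [-3.127, -0.275, 0.009]
contact_force: [0.5, -0.1, 0.3]
gripper_width: 0.0939
```

>>> {"op": "play_rows", "data": {"increments": [[-1,-0.25,0,0,0],[-1,-0.5,0,0,0],[-1,-0.75,0,0,0],[-1,-1,0,0,0],[-1,-1,0,0,0],[-1,-1,0,0,0],[-1,-1,0,0,0]]}}

```text
time_s: 63.2
ee_pos: [0.3571, -0.1351, 0.267]
eef_rot: [-3.128, -0.275, 0.003]
contact_force: [-0.2, 0.5, 1.4]
gripper_width: 0.0938
```

Run:
```python
from plan import *
from h import *
from rig import snapshot
go()
ims=[]
for n in("top","scene"):
    im,d=snapshot(n); cv2.imwrite(f"pics/{n}9.png",im); 
    for tag,dd in(("before",np.load(f"pics/{n}0.npz")["d"]),("after",d)):
        W=cloud(n,dd);X,Y,Z=W[...,0],W[...,1],W[...,2]; o=[]
        for nm,x,y,zt in(("bottle",.584,-.021,.122),("can",.652,-.083,.115),("tin",.626,.059,.107),("slit",.495,-.311,.05)):
            q=W[(np.hypot(X-x,Y-y)<.05)&(Z>zt)]
            if len(q)>10:
                r=cv2.minAreaRect((q[:,:2]*1000).astype(np.float32)); o.append((nm,np.round(r[0],1).tolist(),np.round(r[1]).tolist(),round(r[2],1),round(float(np.median(q[:,2])),4)))
        print(n,tag,*o,sep="\n   ")
```

```text
t 63.2 at [ 357.1 -135.1  267. ] phi -79.96 w 93.8 F [-0.2  0.5  1.4]
top
   before
   ('bottle', [584.3, -22.1], [28.0, 28.0], 23.8, 0.1335)
   ('can', [651.6, -84.7], [57.0, 58.0], 62.1, 0.124)
   ('tin', [625.6, 57.8], [49.0, 48.0], 8.4, 0.1139)
top
   after
   ('bottle', [585.0, -23.2], [27.0, 29.0], 88.8, 0.1336)
   ('can', [651.9, -84.0], [55.0, 59.0], 88.5, 0.1241)
   ('tin', [626.4, 56.3], [49.0, 48.0], 8.8, 0.1137)
   ('slit', [497.4, -311.7], [40.0, 62.0], 88.9, 0.0568)
scene
   before
   ('bottle', [585.4, -17.9], [29.0, 31.0], 41.6, 0.1322)
   ('can', [652.9, -82.4], [62.0, 59.0], 1.9, 0.1229)
   ('tin', [626.8, 60.8], [51.0, 49.0], 7.5, 0.1127)
scene
   after
   ('bottle', [585.9, -19.5], [26.0, 33.0], 78.5, 0.1321)
   ('can', [653.4, -81.4], [60.0, 60.0], 9.8, 0.123)
   ('tin', [627.5, 59.2], [50.0, 49.0], 6.3, 0.1128)
   ('slit', [496.1, -309.4], [36.0, 70.0], 89.3, 0.0557)
```

View pics/scene9.png

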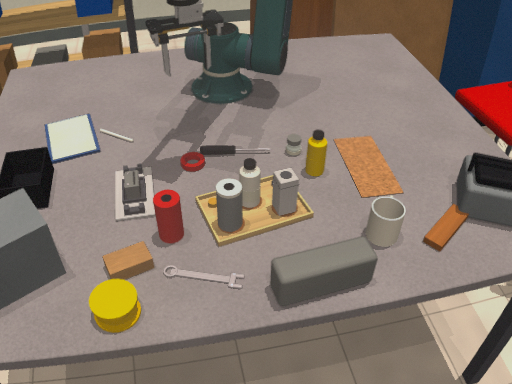

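View pics/top9.png

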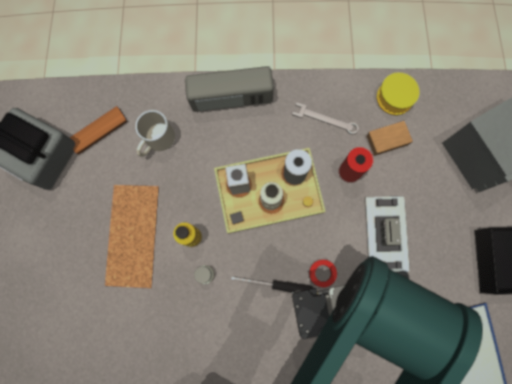

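The three stand upright within 2 mm of where they started: bottle at (250,187), canister at (229,205), tin at (285,190). The slitter sits flat in the cradle at (134,187). I'm handing in.

```bash
python3 -c "
from rig import ctrl
print(ctrl.hand_in())"
```

```text
the job is handed in; nothing more can be done
None
```

The job is done in the order asked and handed in at about 63 s of the 141 s allowed. I stood the bottle, canister and tin on the cork mat and set the slitter in the jig cradle. Then I put the bottle, tin and canister back in the tray.

- **The three in the tray:** both cameras show them upright at unchanged heights. Each is within 2 mm of its starting place, with shifts of about 1.5 mm for the bottle, 1 mm for the canister and 1.6 mm for the tin.
- **Slitter:** it lies flat and right way up in the cradle, its top at about 56–57 mm, where 56 mm is expected. Its long side is within about 1° of the jig's x, and it is centred to about 2 mm.
- **Forces and contact:** the forces I read stayed below about 5 N, and the open gripper ended well clear of everything.
- **Disagreement:** the two cameras differ from each other by 2–4 mm in y. I therefore compared before and after within each camera, and both gave the same small shifts.

No check failed.

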